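# Open the tea tin one-handed in the ledge's keeper

### The arm

A 6-joint arm with a two-finger parallel gripper is mounted at the origin on the work surface. World frame = base frame: x ahead of the robot, y to its left, z up, the work surface at z = 0. Lengths are in m, angles in rad, forces in N, time in s.
With the tool pointing down it reaches from about 0.3 to 0.775 m from the base axis. Payload 14.6 kg.
Tool frame: the origin (TCP) lies at the very end of the fingers, on their centre line; the grasp point (between the pads) lies behind it (ctrl.grip_point_offset is the x of the grasp point in the tool frame, in m); x points along the fingers, y is the direction in which the jaws open and shut, and the axes are right-handed (so a half turn about x gives the same grasp; the last joint's range is limited). The gripper opens to 94 mm and grips with 3 to 60 N. Pads are 16 mm wide; open, the fingers measure 119 mm over their backs; the gripper's body (75 mm by 177 mm) begins 78 mm behind the grasp point.
Start: joints at [1.053, 0.3, 1.521, -0, 1.321, -0.067], TCP at [0.24, 0.495, 0.205] pointing down, gripper open.
Joint ranges: [-3.03, 3.03], [-0.79, 2.21], [0.23, 2.52], [-1.04, 4.18], [0, 3.07], [-2.55, 2.55]. Speed limits (rad/s): [2.22, 2.22, 2.57, 3.14, 3.14, 3.14].

### API

Orientations are given as a unit quaternion [x, y, z, w].
In Python, from station import telemetry, capture, ctrl gives the robot as it stands.
- The arm moves only by the tool jog_arm, never from a script. Its argument "targets" is a list of rows, each an object with "linear": the shift along the tool's x, y, z in cm, a list of three; "delta_rot": the turn, a rotation vector about the tool's x, y, z in rad, a list of three; "jaw": the opening, from -1 (shut) to 1 (fully open). A call has 1 to 20 rows; each row shifts and turns the pose as measured when the row begins, along the tool's axes as they then stand; what a row does not reach is not made up. A row lasts 1/12 s, in which the tool goes at most 41.7 mm and 7.16 degrees, less where a joint would pass 70% of its speed; a pose out of reach is approached as far as the arm can. A call is refused whole if a number of a shift passes 4.17 or a number of a turn 0.125, either way. A call with a gripper value outside its range is refused whole. The fingers move at their own pace and stop on an object; the grip force is fixed at half the most. Time passes only in rows, so rows that do not move let the fingers close. It gives the time, the measured TCP pose, the force and the opening at its end, in the units of the state.
- telemetry.state(): the state, without advancing time (a new reading comes with each control period).
- capture(name): name is "scene" or "top" or "wrist"; returns a dict with "frame" (400x640x3 uint8, red, green, blue), "z_map" (400x640 float32, m along the optical axis (not along the pixel's ray), 0 where there is no reading), "mtx" (3x3 intrinsics, pixels), "cam_to_world" (4x4, takes a point from camera to world coordinates). Camera axes: x right, y down, z forward; pixel columns grow to the right and rows downward; lengths in m; the calibration is good to about 2 mm. A picture is of the moment at which its call begins.
- ctrl.close_job(): hands the job in, once; it reports no verdict.
The state is a dict: "t": time; "q": joint angles; "joint_velocities": joint speeds; "joint_efforts": joint torques, N m; "ee_pos": TCP position; "eef_rot": TCP orientation; "ft_force": force on the tool from outside, world axes, zero at the start; "ft_torque": the same for the moment, N m; "finger_gap": opening from 0.0 (shut) to 1.0 (fully open).
Only numpy, scipy, OpenCV 4.12 (cv2) and the standard library are available. Lean on these libraries where they do the work, as an engineer would, in place of code of your own. Each camera call takes 0.05 s, during which the arm holds its last target. There are 200 camera calls.

### The job

Open the tea tin: slide it, closed, along the sloping steel ledge until its foot is fully home under the keeper's two lips and against the end wall, so that the base is held down, then draw the deep, tight lid straight off along the tin's own axis. Leave the base home in the keeper and stand the lid, mouth down, on the bamboo tea board, setting it down gently. Do not push the other kitchen things about.

Things in the scene. Friction and masses are not known exactly. Their poses are not given: they have to be found in the camera images.
- ledge: fixed perforated stainless ledge, 344 mm long (y). Origin on the worktop below the tin's line, midway along; z up, x level away from the robot, y along it to the keeper end. Floor slopes 26 deg, rising along x, 62 mm above the origin: up-slope (0.899,0,0.438), normal (-0.438,0,0.899). Tin's foot leans on a 13 mm front rail; a 135 mm tiled upstand stands 100 mm beyond (+x)
- keeper_home (a point): point on the sloping floor where the centre of the foot's underside is when the tin is home against the 13 mm end wall (at y = 116 mm on the ledge, z = 62 mm). Axes of the ledge
- keeper_mouth (a point): entry of the keeper, on the floor at y = 56 mm of the ledge. From here to the end wall two lips, 11 mm above the floor, reach 6 to 9 mm over the foot's front and back edges: a slot 84 mm wide, 11 mm high for a foot 80 mm wide, 6 mm high. The tin can enter only by sliding along the ledge in +y; the rest of the ledge has no lips. Axes of the ledge
- tin_base: lower half of a loose rectangular metal tea tin, about 0.3 kg. Origin: centre of the foot's underside. z: tin's axis, square to the sloping floor, so the tin leans 26 deg, top towards the robot; y along the ledge, x up-slope. Foot 80 (x) by 104 (y), 6 mm high; shoulder 62 by 96 up to z = 26 mm; neck 53 by 87 up to z = 110 mm. Starts closed, 130 to 220 mm short of home, on the front rail
- tin_lid: the tin's plain deep lid, about 0.11 kg, 62 (x) by 96 (y) by 90 mm high, open below. Origin: centre of its mouth; z to its closed top; axes as the base. Starts down on the shoulder (mouth at base z = 26 mm, top at 116) and must travel 84 mm along z to leave the neck. Sprung ribs make it tight all the way, 8 to 12 N: pulling lifts an unheld tin whole. Grip near the top, across x
- tea_board: fixed flat bamboo board lying on the worktop, 260 (x) by 180 (y) by 15 mm thick, to the left or the right of the ledge. Origin at the centre of its underside; z up. The glass cup stands on its far (+x) end, the rest is bare
- cup: glass cup on the tea board, 68 mm across, 85 mm high, origin at the centre of its underside, 85 mm along the board's +x and up to 30 mm aside
- caddy: fixed plastic tilt-out utensil caddy with utensils, 140 by 150 mm and 240 mm high over the utensils, on the side of the ledge where the board is not; origin at the centre of its underside
- teapot: white ceramic teapot, 210 mm over spout and handle, 120 mm high, far right; origin at the centre of its underside
- canister: aluminium canister with a twist cap, 82 mm across, 141 mm high, far left; origin at the centre of its underside
- silicone_lid: flat grey silicone pan lid with a knob, 116 mm across, 33 mm high, far left; origin at the centre of its underside
- spatula: bamboo spatula, 280 mm long, 7 mm thick, lying on the worktop in front of the ledge; origin at the middle of its underside, length along y
Not all that is in view belongs to the job. What is shaped like the tin_base but green or yellow is not meant. Leave any orange look-alike of the tin_lid alone.

How it is judged:
On the way, in this order (a step that is already met when the one before it is completed fails the run):
1. the closed tin is slid home under the keeper's lips (distance between tin_base and keeper_home below 0.012 m and z of tin_lid in the frame of tin_base below 0.036 m), for 0.1 s.
2. the lid is drawn clear of the neck while the base stays home (distance between tin_base and keeper_home below 0.015 m and z of tin_lid in the frame of tin_base above 0.112 m), for 0.1 s.
At the end, for the whole second after the job is handed in: the tin's base is home in the keeper (centre of its underside within 12 mm of the home point) and at rest; the lid stands mouth down and upright (within 4.5 degrees) on the tea board, its centre within 102 mm lengthways and 62 mm crossways of the board's centre, released and at rest (distance between tin_base and keeper_home below 0.012 m and angle between tin_lid's own z axis and vertical below 0.08 rad and x of tin_lid in the frame of tea_board between -0.102 and 0.102 m and y of tin_lid in the frame of tea_board between -0.062 and 0.062 m and z of tin_lid in the frame of tea_board between 0.01 and 0.02 m and linear speed of each of tin_lid, tin_base below 0.02 m/s); the robot touches nothing.
It fails at once if the lid is wrenched askew on the neck (over 11 degrees) instead of drawn straight (angle between the z axis of tin_lid and the z axis of tin_base, either way round above 0.2 rad and distance between tin_lid and tin_base below 0.085 m).
It fails at once if the lid meets the board at over 0.5 m/s (dropped or slammed instead of set down gently) (linear speed of tin_lid above 0.5 m/s and contact force between tin_lid and tea_board above 0.5 N).
It fails at once if the cup is pushed more than 30 mm or tipped (distance of cup from where it was at the start of the episode above 0.03 m or angle between cup's own z axis and vertical above 0.4 rad).
It fails at once if another loose kitchen thing is pushed more than 30 mm (distance of any of teapot, canister, silicone_lid, spatula from where it was at the start of the episode above 0.03 m).
It also fails if it takes over 48 s, if anything falls off the work surface, if the arm or the gripper's body presses on something with over 40 N, if the wrist force passes 120 N, or if a joint passes its speed limit or range.

## Working session

There is one attempt and no reset: what is moved stays moved. The work goes in short steps, Python scripts to look and compute and a tool call to move; the robot and the scene stay as the last step left them, time stands still between calls to the robot, and variables do not carry over. Pictures are saved under pics/ and viewed, about 8 in all and at most 12, crops included, and the job is handed in when it is done.

Besides the shell and the picture viewer there is one more tool, called as name([rows], argument=value, ...), one row to a line, values as JSON. jog_arm: Moves the arm, as the interface text tells. Its arguments: {"type":"object","properties":{"targets":{"type":"array","items":{"type":"object","properties":{"linear":{"type":"array","items":{"type":"number"}},"delta_rot":{"type":"array","items":{"type":"number"}},"jaw":{"type":"number"}}}}},"required":["targets"]}

```bash
mkdir -p pics; ls; python3 - <<'E'
from station import telemetry, capture, ctrl
import cv2,pickle,numpy as np
print(ctrl.grip_point_offset, telemetry.state())
for n in("scene","top"):
    c=capture(n); pickle.dump(c,open(n+".pkl","wb")); cv2.imwrite(f"pics/{n}0.png",c["frame"][:,:,::-1]); print(n,c["mtx"].tolist(),c["cam_to_world"].round(3).tolist())
E
```

```text
pics
-0.0188 {'t': 0.0, 'q': array([ 1.05343141e+00,  3.00448142e-01,  1.52157697e+00, -2.53641919e-06,
        1.32069952e+00, -6.65994513e-02]), 'joint_velocities': array([-1.67616089e-03,  4.52861309e-04, -1.10800020e-03, -4.31063737e-04,
        1.80582890e-05,  5.39587152e-04]), 'joint_efforts': array([ 1.52254630e-03, -5.31798720e+01, -3.52737129e+01,  7.09382258e-02,
        2.43862916e-02, -9.44569138e-05]), 'ee_pos': array([0.23948367, 0.49483387, 0.20490066]), 'eef_rot': array([ 0.15764006,  0.6893374 , -0.1584071 ,  0.68910866]), 'ft_force': array([-0.28920323,  0.05076359, -0.37631269]), 'ft_torque': array([ 0.02085415, -0.01091447,  0.00879792]), 'finger_gap': 1.000044973692835}
scene [[376.5802823974825, 0.0, 321.9098607068002], [0.0, 376.5802823974825, 201.10352356363686], [0.0, 0.0, 1.0]] [[-0.166, 0.643, -0.747, 1.261], [0.986, 0.103, -0.13, 0.152], [-0.007, -0.759, -0.652, 0.777], [0.0, 0.0, 0.0, 1.0]]
top [[520.9242420908515, 0.0, 317.90239885208285], [0.0, 520.9242420908515, 205.92465134328356], [0.0, 0.0, 1.0]] [[-0.007, -0.991, 0.134, 0.272], [-1.0, 0.006, -0.011, 0.004], [0.01, -0.134, -0.991, 1.502], [0.0, 0.0, 0.0, 1.0]]
```

View pics/scene0.png

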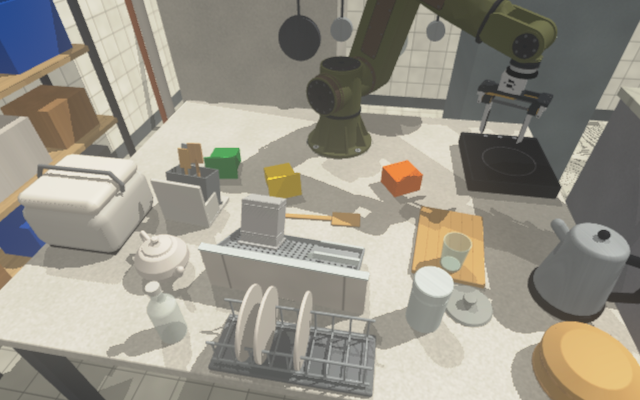

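View pics/top0.png

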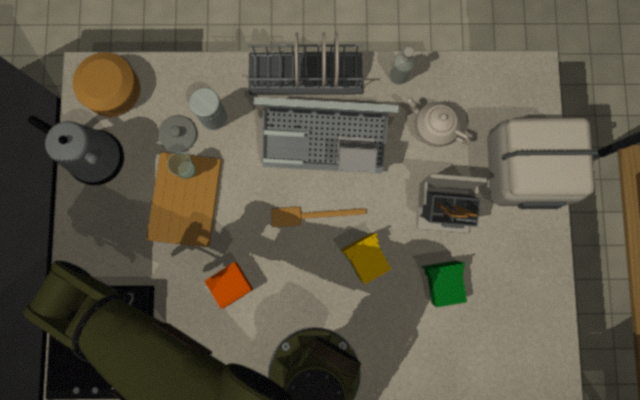

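Top view: the grey tin is at (358,152), on the sloping ledge with the keeper at (287,148) and the board at (185,198). Possible confusions are yellow (367,258), green (445,284) and orange (228,286). The tin I want is the plain grey one on the ledge. Next I'll measure it and take a close crop.

```bash
cat > h.py <<'E'
import numpy as np,pickle,cv2
def cloud(c):
    K=c["mtx"];d=c["z_map"];v,u=np.mgrid[:d.shape[0],:d.shape[1]]
    p=np.stack([(u-K[0,2])/K[0,0]*d,(v-K[1,2])/K[1,1]*d,d],-1)
    T=c["cam_to_world"];w=p@T[:3,:3].T+T[:3,3];w[d==0]=np.nan
    return w
def plane(P):
    m=P.mean(0);U,S,V=np.linalg.svd(P-m,full_matrices=False);n=V[2]*np.sign(V[2,2]);return m,n,S[2]/len(P)**.5
E
python3 - <<'E'
from h import *
for n in("top","scene"):
    c=pickle.load(open(n+".pkl","rb"));w=cloud(c)
    if n=="top":
        cr=c["frame"][85:185,235:405,::-1]; cv2.imwrite("pics/crop.png",cv2.resize(cr,None,fx=4.5,fy=4.5,interpolation=cv2.INTER_CUBIC))
        def pr(name,v0,v1,u0,u1):
            P=w[v0:v1,u0:u1].reshape(-1,3);P=P[~np.isnan(P[:,0])];m,nn,s=plane(P);print(name,m.round(4),nn.round(3),s.round(4));return P
        pr("tintop",145,160,345,372);pr("floor",118,128,290,360);pr("table",230,240,300,320);pr("board",205,225,165,200);pr("lipplate",142,155,270,300)
        print("col330 z",[(v,w[v,330].round(3).tolist()) for v in range(92,180,3)])
        print("row150 ",[(u,w[150,u].round(3).tolist()) for u in range(255,396,5)])
        # upstand top
        up=[];
        for u in range(262,390,8):
            col=w[94:112,u];k=np.nanargmax(col[:,2]);up.append(col[k])
        print(np.round(up,3).tolist())
        # board contour
        hsv=cv2.cvtColor(c["frame"],cv2.COLOR_RGB2HSV);m=((hsv[...,0]>8)&(hsv[...,0]<25)&(hsv[...,1]>100)).astype(np.uint8);m[:, :140]=0;m[:,230:]=0;m[:150]=0;m[250:]=0
        cn=max(cv2.findContours(m,0,1)[0],key=cv2.contourArea);print(cv2.minAreaRect(cn),cv2.boxPoints(cv2.minAreaRect(cn)).tolist())
E
```

```text
tintop [ 0.5934 -0.1171  0.1689] [ 0.465 -0.043  0.884] 0.0076
floor [ 0.6965 -0.0318  0.0926] [-0.452  0.024  0.892] 0.0031
table [ 0.3912  0.0121 -0.002 ] [ 0.043 -0.008  0.999] 0.0032
board [0.4498 0.3777 0.0133] [0.019 0.005 1.   ] 0.0033
lipplate [0.6327 0.0815 0.0579] [-0.447  0.038  0.894] 0.003
col330 z [(92, [0.814, -0.051, 0.012]), (95, [0.81, -0.052, -0.003]), (98, [0.803, -0.052, -0.009]), (101, [0.746, -0.046, 0.129]), (104, [0.736, -0.046, 0.133]), (107, [0.728, -0.046, 0.134]), (110, [0.725, -0.047, 0.117]), (113, [0.719, -0.047, 0.108]), (116, [0.712, -0.047, 0.102]), (119, [0.707, -0.047, 0.091]), (122, [0.698, -0.047, 0.091]), (125, [0.69, -0.047, 0.089]), (128, [0.682, -0.047, 0.087]), (131, [0.676, -0.047, 0.08]), (134, [0.667, -0.047, 0.078]), (137, [0.66, -0.047, 0.075]), (140, [0.653, -0.048, 0.068]), (143, [0.644, -0.048, 0.067]), (146, [0.635, -0.047, 0.071]), (149, [0.63, -0.048, 0.056]), (152, [0.621, -0.048, 0.057]), (155, [0.612, -0.048, 0.056]), (158, [0.606, -0.048, 0.044]), (161, [0.598, -0.048, 0.044]), (164, [0.588, -0.048, 0.048]), (167, [0.582, -0.
[... 968 characters left out ...]
 (390, [0.64, -0.227, -0.0]), (395, [0.64, -0.242, -0.001])]
[[0.754, 0.138, 0.14], [0.747, 0.117, 0.136], [0.747, 0.095, 0.136], [0.738, 0.073, 0.139], [0.744, 0.052, 0.136], [0.75, 0.03, 0.135], [0.738, 0.008, 0.136], [0.743, -0.014, 0.139], [0.741, -0.035, 0.136], [0.74, -0.057, 0.137], [0.73, -0.079, 0.135], [0.734, -0.1, 0.139], [0.724, -0.122, 0.136], [0.728, -0.144, 0.139], [0.731, -0.165, 0.139], [0.724, -0.188, 0.134]]
((183.4875030517578, 199.2899169921875), (63.886741638183594, 91.56550598144531), 7.907163143157959) [[145.54957580566406, 240.24298095703125], [158.14610290527344, 149.54806518554688], [221.42543029785156, 158.33685302734375], [208.8289031982422, 249.03176879882812]]
```

View pics/crop.png

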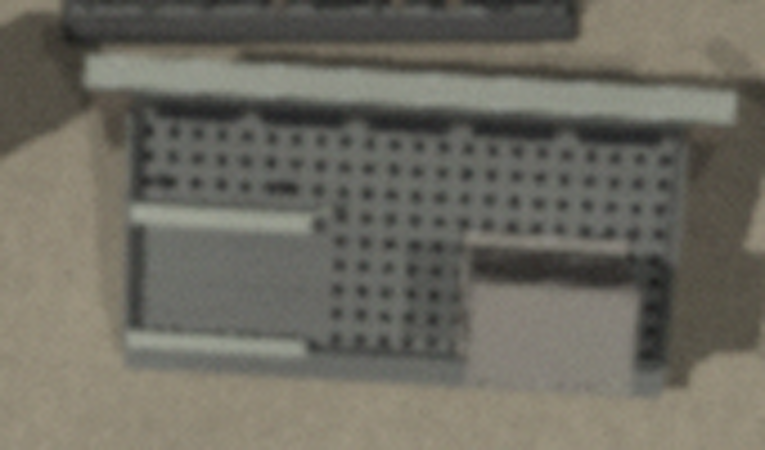

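```bash
cat >> h.py <<'E'
def ray(c,px,n=(0,0,1),d=0.):
    "intersect pixel rays with plane n.x=d"
    px=np.atleast_2d(px).astype(float);K=c["mtx"];T=c["cam_to_world"]
    r=np.c_[(px-K[[0,1],[2,2]])/K[[0,1],[0,1]],np.ones(len(px))]@T[:3,:3].T
    o=T[:3,3];n=np.array(n,float);return o+r*((d-n@o)/(r@n))[:,None]
E
python3 - <<'E'
from h import *
c=pickle.load(open("top.pkl","rb"));w=cloud(c)
cp=lambda *a:np.array(a)/4.5+[235,85]-.4
b=ray(c,[[145.55,240.24],[158.15,149.55],[221.4,158.3],[208.8,249.0]],d=.015);print("board",b.round(4).tolist(),b.mean(0))
u=ray(c,cp((88,90),(735,123),(88,57),(735,90)),d=.135);print("upstand front,back",u.round(4).tolist(), np.arctan2(u[0]-u[1],1)[0]/1, (u[0,0]-u[1,0])/(u[0,1]-u[1,1]))
# floor plane: robust fit over slope floor area
P=w[116:166,268:335].reshape(-1,3);P=P[~np.isnan(P[:,0])];
for _ in range(5):
    m,n,s=plane(P);r=(P-m)@n;P=P[abs(r)<.005]
print("floor",m.round(4),n.round(4),s,len(P))
# tin top face: dense points
Q=w[146:170,340:378].reshape(-1,3);Q=Q[Q[:,2]>.14]
for _ in range(8):
    mt,nt,s=plane(Q);r=(Q-mt)@nt;Q=Q[abs(r)<.005]
print("tintop",mt.round(4),nt.round(4),s,len(Q))
th=-0.06
n=np.array([-.438*np.cos(th),-.438*np.sin(th),.899]);d=np.median((P@n));print("floor d",d)
for nm,pts,h in(("floor L end",[(127,108),(127,368)],0),("R end",[(687,130),(660,395)],0),("back lip far L/R",[(133,207),(315,213)],.013),("back lip near",[(133,224),(315,234)],.011),("front lip far",[(127,333),(305,340)],.013),("near",[(127,350),(305,357)],.011),("tin top face",[(472,280),(637,284),(635,395),(465,383)],.116),("tin side foot",[(468,238),(632,246)],0.006)):
    print(nm,ray(c,cp(*pts),n,d+h).round(4).tolist())
E
```

```text
board [[0.3764, 0.4785, 0.015], [0.6405, 0.4517, 0.015], [0.6136, 0.2673, 0.015], [0.3504, 0.2984, 0.015]] [0.49523442 0.37397222 0.015     ]
upstand front,back [[0.7346, 0.1599, 0.135], [0.7126, -0.2307, 0.135], [0.7553, 0.1601, 0.135], [0.7332, -0.2313, 0.135]] 0.022067405326108687 0.05651026979442135
floor [0.6543 0.0275 0.0707] [-0.4362  0.0212  0.8996] 0.00225687768412969 2429
tintop [ 0.5754 -0.1137  0.1653] [-0.3988  0.0126  0.9169] 0.0020965899867817412 636
floor d -0.2219226099315238
floor L end [[0.733, 0.1391, 0.1056], [0.5851, 0.1449, 0.0335]]
R end [[0.717, -0.2056, 0.1078], [0.5658, -0.1951, 0.034]]
back lip far L/R [[0.6742, 0.1363, 0.0915], [0.6697, 0.0238, 0.0926]]
back lip near [[0.6653, 0.1369, 0.0849], [0.6584, 0.0239, 0.0849]]
front lip far [[0.6027, 0.1428, 0.0565], [0.5975, 0.0309, 0.0573]]
near [[0.5932, 0.1434, 0.0497], [0.588, 0.031, 0.0505]]
tin top face [[0.6051, -0.0681, 0.1785], [0.602, -0.1636, 0.1797], [0.5424, -0.1646, 0.1508], [0.55, -0.0647, 0.1515]]
tin side foot [[0.6565, -0.0713, 0.0812], [0.6508, -0.1734, 0.0814]]
```

```bash
cat >> h.py <<'E'
from scipy.spatial.transform import Rotation as R
th=-.0565
YL=np.array([-np.sin(th),np.cos(th),0]);XH=np.array([np.cos(th),np.sin(th),0])
U=.899*XH+[0,0,.438];N=-.438*XH+np.array([0,0,.899])
GR=R.from_matrix(np.c_[-N,U,-YL])   # tool y up-slope, tool z=-ledge y
def goto(s,p=None,rot=None):
    r=R.from_quat(s["eef_rot"])
    if p is not None:
        d=np.array(p)-s["ee_pos"];print("shift tool cm",(r.inv().apply(d)*100).round(2),"world",d.round(4))
    if rot is not None:
        for q in(rot,rot*R.from_rotvec([np.pi,0,0])):print("rotvec",(r.inv()*q).as_rotvec().round(3))
E
python3 - <<'E'
from h import *
from station import telemetry
s=telemetry.state();C=np.array([.575,-.115,.165]);print(R.from_quat(s["eef_rot"]).as_matrix().round(3))
goto(s,C+.12*N,GR); print(C+.12*N, C-.034*N)
E
```

```text
[[-0.001  0.436  0.9  ]
 [-0.001  0.9   -0.436]
 [-1.    -0.001 -0.   ]]
shift tool cm [ -6.75 -42.3   51.91] world [ 0.283  -0.6069  0.0679]
rotvec [ 1.155 -0.266  0.4  ]
rotvec [-1.926 -0.445 -0.296]
[ 0.52252387 -0.11203194  0.27288   ] [ 0.58986824 -0.11584095  0.134434  ]
```

jog_arm([
  {"linear": [-1.5, -2.35, 2.9], "jaw": 1},
  {"linear": [-1.5, -2.35, 2.9], "jaw": 1},
  {"linear": [-1.5, -2.35, 2.9], "jaw": 1},
  {"linear": [-1.5, -2.35, 2.9], "jaw": 1},
  {"linear": [0, -2.35, 2.9], "jaw": 1},
  {"linear": [0, -2.35, 2.9], "jaw": 1},
  {"linear": [0, -2.35, 2.9], "jaw": 1},
  {"linear": [0, -2.35, 2.9], "jaw": 1},
  {"linear": [0, -2.35, 2.9], "jaw": 1},
  {"linear": [0, -2.35, 2.9], "jaw": 1},
  {"linear": [0, -2.35, 2.9], "jaw": 1},
  {"linear": [0, -2.35, 2.9], "jaw": 1},
  {"linear": [0, -2.35, 2.9], "jaw": 1},
  {"linear": [0, -2.35, 2.9], "jaw": 1},
  {"linear": [0, -2.35, 2.9], "jaw": 1},
  {"linear": [0, -2.35, 2.9], "jaw": 1},
  {"linear": [0, -2.35, 2.9], "jaw": 1},
  {"linear": [0, -2.35, 2.9], "jaw": 1},
])

```text
validation failed for argument at $.ta...
```

jog_arm([
  {"delta_rot": [0.105, -0.0242, 0.0364], "jaw": 1},
  {"delta_rot": [0.105, -0.0242, 0.0364], "jaw": 1},
  {"delta_rot": [0.105, -0.0242, 0.0364], "jaw": 1},
  {"delta_rot": [0.105, -0.0242, 0.0364], "jaw": 1},
  {"delta_rot": [0.105, -0.0242, 0.0364], "jaw": 1},
  {"delta_rot": [0.105, -0.0242, 0.0364], "jaw": 1},
  {"delta_rot": [0.105, -0.0242, 0.0364], "jaw": 1},
  {"delta_rot": [0.105, -0.0242, 0.0364], "jaw": 1},
  {"delta_rot": [0.105, -0.0242, 0.0364], "jaw": 1},
  {"delta_rot": [0.105, -0.0242, 0.0364], "jaw": 1},
  {"delta_rot": [0.105, -0.0242, 0.0364], "jaw": 1},
])

```text
validation failed for argument at $.ta...
```

```bash
cat > st.py <<'E'
from h import *
from station import telemetry
s=telemetry.state();C=np.array([.575,-.115,.165]);print(s["t"],s["ee_pos"].round(4),s["q"].round(3),s["ft_force"].round(2),s["finger_gap"])
E
cat > g.py <<'E'
from st import *
goto(s,C+.12*N,GR);goto(s,C-.034*N)
E
python3 g.py
```

```text
0.1 [0.2395 0.4948 0.2049] [ 1.053  0.3    1.522  0.     1.321 -0.067] [ 0.71 -0.66  0.38] 0.9996573788568701
shift tool cm [ -6.75 -42.3   51.91] world [ 0.283  -0.6069  0.0679]
rotvec [ 1.155 -0.266  0.4  ]
rotvec [-1.926 -0.445 -0.296]
shift tool cm [  7.09 -39.69  58.14] world [ 0.3504 -0.6107 -0.0705]
```

jog_arm([
  {"linear": [-1.5, -2.35, 2.9], "delta_rot": [0, 0, 0], "jaw": 1},
  {"linear": [-1.5, -2.35, 2.9], "delta_rot": [0, 0, 0], "jaw": 1},
  {"linear": [-1.5, -2.35, 2.9], "delta_rot": [0, 0, 0], "jaw": 1},
  {"linear": [-1.5, -2.35, 2.9], "delta_rot": [0, 0, 0], "jaw": 1},
  {"linear": [0, -2.35, 2.9], "delta_rot": [0, 0, 0], "jaw": 1},
  {"linear": [0, -2.35, 2.9], "delta_rot": [0, 0, 0], "jaw": 1},
  {"linear": [0, -2.35, 2.9], "delta_rot": [0, 0, 0], "jaw": 1},
  {"linear": [0, -2.35, 2.9], "delta_rot": [0, 0, 0], "jaw": 1},
  {"linear": [0, -2.35, 2.9], "delta_rot": [0, 0, 0], "jaw": 1},
  {"linear": [0, -2.35, 2.9], "delta_rot": [0, 0, 0], "jaw": 1},
  {"linear": [0, -2.35, 2.9], "delta_rot": [0, 0, 0], "jaw": 1},
  {"linear": [0, -2.35, 2.9], "delta_rot": [0, 0, 0], "jaw": 1},
  {"linear": [0, -2.35, 2.9], "delta_rot": [0, 0, 0], "jaw": 1},
  {"linear": [0, -2.35, 2.9], "delta_rot": [0, 0, 0], "jaw": 1},
  {"linear": [0, -2.35, 2.9], "delta_rot": [0, 0, 0], "jaw": 1},
  {"linear": [0, -2.35, 2.9], "delta_rot": [0, 0, 0], "jaw": 1},
  {"linear": [0, -2.35, 2.9], "delta_rot": [0, 0, 0], "jaw": 1},
  {"linear": [0, -2.35, 2.9], "delta_rot": [0, 0, 0], "jaw": 1},
])

```text
t: 1.6
ee_pos: [0.532, -0.1388, 0.2655]
eef_rot: [0.152, 0.691, -0.157, 0.689]
ft_force: [1.0, 0.4, 0.5]
finger_gap: 1.002
```

```bash
python3 g.py
```

```text
1.6 [ 0.532  -0.1388  0.2655] [-0.318  0.263  1.429 -0.007  1.452 -1.447] [0.96 0.44 0.52] 1.0019948181906293
shift tool cm [-0.75  2.01 -2.  ] world [-0.0095  0.0267  0.0074]
rotvec [ 1.165 -0.266  0.406]
rotvec [-1.915 -0.45  -0.295]
shift tool cm [13.06  4.64  4.28] world [ 0.0579  0.0229 -0.131 ]
```

jog_arm([
  {"linear": [-0.5, 0, 0], "delta_rot": [0.105, -0.0242, 0.0368], "jaw": 1},
  {"linear": [-0.5, 0, 0], "delta_rot": [0.105, -0.0242, 0.0368], "jaw": 1},
  {"linear": [0, 0, 0], "delta_rot": [0.105, -0.0242, 0.0368], "jaw": 1},
  {"linear": [0, 0, 0], "delta_rot": [0.105, -0.0242, 0.0368], "jaw": 1},
  {"linear": [0, 0, 0], "delta_rot": [0.105, -0.0242, 0.0368], "jaw": 1},
  {"linear": [0, 0, 0], "delta_rot": [0.105, -0.0242, 0.0368], "jaw": 1},
  {"linear": [0, 0, 0], "delta_rot": [0.105, -0.0242, 0.0368], "jaw": 1},
  {"linear": [0, 0, 0], "delta_rot": [0.105, -0.0242, 0.0368], "jaw": 1},
  {"linear": [0, 0, 0], "delta_rot": [0.105, -0.0242, 0.0368], "jaw": 1},
  {"linear": [0, 0, 0], "delta_rot": [0.105, -0.0242, 0.0368], "jaw": 1},
  {"linear": [0, 0, 0], "delta_rot": [0.105, -0.0242, 0.0368], "jaw": 1},
])

```text
t: 2.52
ee_pos: [0.5327, -0.1479, 0.2682]
eef_rot: [0.624, 0.344, -0.402, 0.575]
ft_force: [-0.0, -0.5, -0.9]
finger_gap: 0.998
```

```bash
python3 g.py; python3 -c "
from station import capture
import pickle,cv2
c=capture('wrist');pickle.dump(c,open('wrist1.pkl','wb'));cv2.imwrite('pics/wrist1.png',c['frame'][:,:,::-1])"
```

```text
2.5167 [ 0.5327 -0.1479  0.2682] [-0.408  0.013  1.77   0.181  0.93  -0.375] [-0.02 -0.47 -0.9 ] 0.9978533009587391
shift tool cm [-0.99 -1.06 -3.47] world [-0.0101  0.0359  0.0047]
rotvec [-0.052  0.009 -0.005]
rotvec [ 3.09  -0.007 -0.013]
shift tool cm [14.41 -1.14 -3.6 ] world [ 0.0572  0.0321 -0.1338]
```

View pics/wrist1.png

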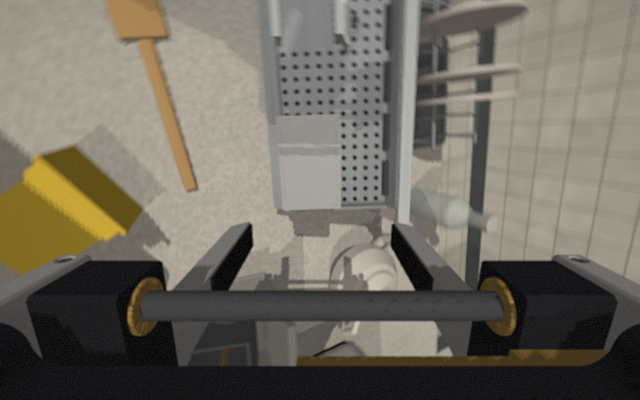

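The wrist view shows the plain grey tin at (310,165) on the perforated ledge, with the keeper lips above it at (340,20). That confirms the choice. I'll refine its position from this view.

```bash
python3 - <<'E'
from h import *
c=pickle.load(open("wrist1.pkl","rb"));w=cloud(c)
C=np.array([.575,-.115,.165])
W=w.reshape(-1,3);W=W[~np.isnan(W[:,0])]
h=(W-C)@N;u=(W-C)@U;y=(W-C)@YL
m=(abs(u)<.06)&(abs(y)<.08)&(abs(h)<.02)
P=W[m];
for _ in range(6):
    a,n,s=plane(P);P=P[abs((P-a)@n)<.004]
q=lambda v:np.percentile(v,[1,5,50,95,99]).round(4)
print(len(P),a.round(4),n.round(3),N.round(3)); print("h",q((P-C)@N),"u",q((P-C)@U),"y",q((P-C)@YL))
# floor between
for lo,hi in((.055,.11),):
    m=(abs(u-.02)<.03)&(y>lo)&(y<hi)&(h<-.08)&(h>-.15);print("floor h",q(h[m]))
# top-face corners by edges
E
python3 - <<'E'
import cv2
f=cv2.imread("pics/wrist1.png")[100:220,255:365];cv2.imwrite("pics/w1c.png",cv2.resize(f,None,fx=5,fy=5,interpolation=2))
E
```

```text
5694 [ 0.5723 -0.1156  0.1676] [-0.436  0.028  0.9  ] [-0.437  0.025  0.899]
h [0.0017 0.0023 0.0036 0.0048 0.0052] u [-0.0317 -0.0292 -0.0013  0.0266  0.0291] y [-0.0498 -0.0452  0.0003  0.0409  0.0443]
floor h [-0.1153 -0.1148 -0.1134 -0.112  -0.1114]
```

View pics/w1c.png

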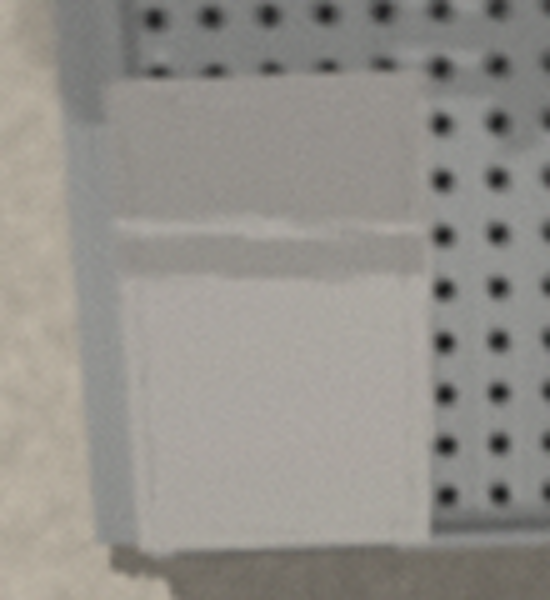

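```bash
sed -i 's/C=np.array.*;print/C=np.array([.5728,-.1174,.1671]);print/' st.py; python3 g.py
```

```text
2.5667 [ 0.5322 -0.1475  0.2678] [-0.407  0.011  1.774  0.18   0.926 -0.365] [ 0.64  0.32 -0.51] 1.0015741408569148
shift tool cm [-1.29 -1.11 -3.16] world [-0.0119  0.0331  0.0072]
rotvec [-0.06   0.01  -0.007]
rotvec [ 3.082 -0.01  -0.015]
shift tool cm [14.11 -1.21 -3.31] world [ 0.0554  0.0293 -0.1313]
```

jog_arm([
  {"linear": [0, -1.0, -3.2], "delta_rot": [-0.052, 0.009, -0.005], "jaw": 1},
  {"linear": [0, 0, 0], "delta_rot": [0, 0, 0], "jaw": 1},
])

```text
t: 2.73
ee_pos: [0.5261, -0.114, 0.2633]
eef_rot: [0.611, 0.357, -0.393, 0.587]
ft_force: [-0.8, -1.1, 0.6]
finger_gap: 0.998
```

```bash
python3 g.py
```

```text
2.7333 [ 0.5261 -0.114   0.2633] [-0.344 -0.017  1.811  0.156  0.917 -0.35 ] [-0.83 -1.06  0.63] 0.9983716055341868
shift tool cm [-1.31 -0.    0.08] world [-0.0058 -0.0004  0.0117]
rotvec [-0.005  0.001  0.   ]
rotvec [ 3.137e+00  1.000e-03 -1.000e-03]
shift tool cm [14.09  0.    0.07] world [ 0.0615 -0.0043 -0.1267]
```

jog_arm([
  {"linear": [2.4, 0, 0.1], "delta_rot": [0, 0, 0], "jaw": 1},
  {"linear": [2.4, 0, 0], "delta_rot": [0, 0, 0], "jaw": 1},
  {"linear": [2.4, 0, 0], "delta_rot": [0, 0, 0], "jaw": 1},
  {"linear": [2.4, 0, 0], "delta_rot": [0, 0, 0], "jaw": 1},
  {"linear": [2.0, 0, 0], "delta_rot": [0, 0, 0], "jaw": 1},
  {"linear": [1.4, 0, 0], "delta_rot": [0, 0, 0], "jaw": 1},
  {"linear": [1.0, 0, 0], "delta_rot": [0, 0, 0], "jaw": 1},
  {"linear": [0, 0, 0], "delta_rot": [0, 0, 0], "jaw": 1},
])

```text
t: 3.4
ee_pos: [0.5904, -0.1179, 0.132]
eef_rot: [0.603, 0.364, -0.389, 0.593]
ft_force: [-0.5, 0.4, -0.5]
finger_gap: 0.999
```

```bash
python3 g.py;  python3 -c "
from station import capture
import pickle,cv2
c=capture('scene');cv2.imwrite('pics/s2.png',cv2.resize(c['frame'][150:300,180:390,::-1],None,fx=3.5,fy=3.5))"
```

```text
3.4 [ 0.5904 -0.1179  0.132 ] [-0.308  0.273  1.807  0.187  0.636 -0.399] [-0.49  0.44 -0.49] 0.9989289223115212
shift tool cm [-15.93  -0.14  -0.  ] world [-0.0701  0.0035  0.143 ]
rotvec [ 0.02  -0.003  0.006]
rotvec [-3.121 -0.01  -0.005]
shift tool cm [-0.53 -0.05  0.05] world [-0.0027 -0.0003  0.0045]
```

View pics/s2.png

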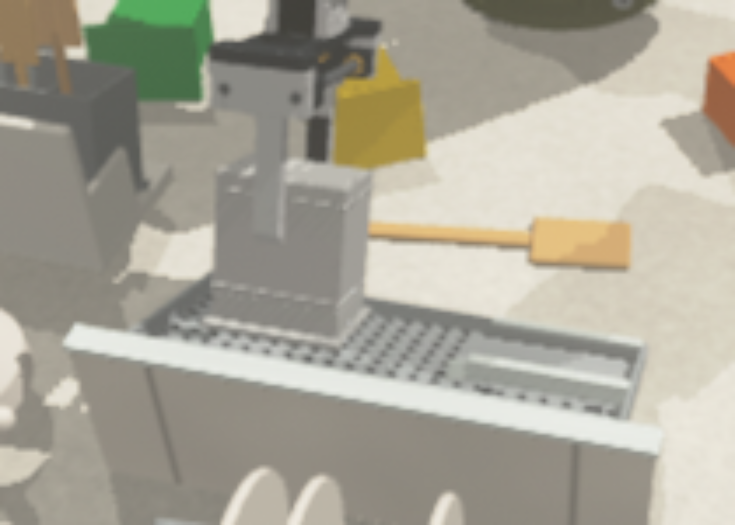

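Both fingers straddle the lid, which spans (218–370, 165–300) in the crop with the far finger at (270,200). Closing now.

jog_arm([
  {"linear": [-0.5, 0, 0], "delta_rot": [0.02, 0, 0], "jaw": 1},
  {"linear": [0, 0, 0], "delta_rot": [0, 0, 0], "jaw": -1},
  {"linear": [0, 0, 0], "delta_rot": [0, 0, 0], "jaw": -1},
  {"linear": [0, 0, 0], "delta_rot": [0, 0, 0], "jaw": -1},
  {"linear": [0, 0, 0], "delta_rot": [0, 0, 0], "jaw": -1},
  {"linear": [0, 0, 0], "delta_rot": [0, 0, 0], "jaw": -1},
  {"linear": [0, 0, 0], "delta_rot": [0, 0, 0], "jaw": -1},
])

```text
t: 4.03
ee_pos: [0.587, -0.1183, 0.1414]
eef_rot: [0.609, 0.36, -0.392, 0.588]
ft_force: [-0.4, -0.4, -3.2]
finger_gap: 0.657
```

```bash
cat >g2.py <<'E'
from st import *
print("l,u,h rel grasp0",((s["ee_pos"]-(C-.034*N))@np.c_[YL,U,N]).round(4),"F(l,u,n)",(s["ft_force"]@np.c_[YL,U,N]).round(1));goto(s,None,GR)
E
python3 g2.py
```

```text
4.0333 [ 0.587  -0.1183  0.1414] [-0.311  0.253  1.808  0.184  0.654 -0.378] [-0.44 -0.41 -3.16] 0.6570675573889905
l,u,h rel grasp0 [-0.0001  0.0016  0.0046] F(l,u,n) [-0.4 -1.8 -2.7]
rotvec [ 0.002 -0.003  0.005]
rotvec [-3.14  -0.008 -0.004]
```

jog_arm([
  {"linear": [0.1, 0, 0], "delta_rot": [0, 0, 0], "jaw": -1},
  {"linear": [0, 0, 0], "delta_rot": [0, 0, 0], "jaw": -1},
])

```text
t: 4.2
ee_pos: [0.5866, -0.1182, 0.1407]
eef_rot: [0.609, 0.361, -0.392, 0.588]
ft_force: [0.1, -0.1, -3.6]
finger_gap: 0.657
```

```bash
python3 g2.py
```

```text
4.2 [ 0.5866 -0.1182  0.1407] [-0.311  0.253  1.808  0.184  0.655 -0.379] [ 0.14 -0.06 -3.61] 0.6568847108056064
l,u,h rel grasp0 [-0.      0.0009  0.0043] F(l,u,n) [-0.1 -1.5 -3.3]
rotvec [ 0.002 -0.003  0.007]
rotvec [-3.14  -0.011 -0.005]
```

jog_arm([
  {"linear": [0.2, 0, 0], "delta_rot": [0, 0, 0], "jaw": -1},
  {"linear": [0.2, 0, 0], "delta_rot": [0, 0, 0], "jaw": -1},
  {"linear": [0, 0, 0], "delta_rot": [0, 0, 0], "jaw": -1},
])

```text
t: 4.45
ee_pos: [0.5853, -0.1181, 0.1388]
eef_rot: [0.608, 0.363, -0.393, 0.587]
ft_force: [2.0, -0.8, -4.4]
finger_gap: 0.66
```

```bash
python3 g2.py
```

```text
4.45 [ 0.5853 -0.1181  0.1388] [-0.311  0.255  1.809  0.183  0.657 -0.38 ] [ 1.99 -0.83 -4.43] 0.6601222109210984
l,u,h rel grasp0 [ 0.     -0.0011  0.0031] F(l,u,n) [-0.7 -0.1 -4.9]
rotvec [ 0.003 -0.004  0.012]
rotvec [-3.139 -0.019 -0.006]
```

```bash
python3 - <<'E'
from h import *
from station import capture
c=capture('wrist');pickle.dump(c,open('wrist2.pkl','wb'));cv2.imwrite('pics/w2.png',c['frame'][:,:,::-1])
w=cloud(c);C=np.array([.5728,-.1174,.1671]);W=w.reshape(-1,3);W=W[~np.isnan(W[:,0])]
h=(W-C)@N;u=(W-C)@U;y=(W-C)@YL
q=lambda v:np.percentile(v,[1,5,50,95,99]).round(4) if len(v) else 0
m=(abs(u)<.06)&(abs(y)<.07)&(abs(h)<.02);P=W[m]
for _ in range(6):
    a,n,s=plane(P);P=P[abs((P-a)@n)<.004]
print(len(P),n.round(4),N.round(4),n@U,n@YL,"h",q((P-C)@N),"u",q((P-C)@U),"y",q((P-C)@YL))
m=(abs(u)<.03)&(y>.06)&(y<.11)&(h<-.08)&(h>-.15);P=W[m];a,n,s=plane(P);print("floor h",q(h[m]),n.round(4))
E
```

```text
14016 [-0.4328  0.0302  0.901 ] [-0.4373  0.0247  0.899 ] 0.004629621371412096 0.00566512762102998 h [-0.0009 -0.0001  0.0012  0.0023  0.003 ] u [-0.031  -0.0286  0.0001  0.0285  0.0311] y [-0.0469 -0.0213  0.0136  0.0453  0.0478]
floor h [-0.1178 -0.1174 -0.1162 -0.115  -0.1145] [-0.4366  0.0293  0.8992]
```

View pics/w2.png

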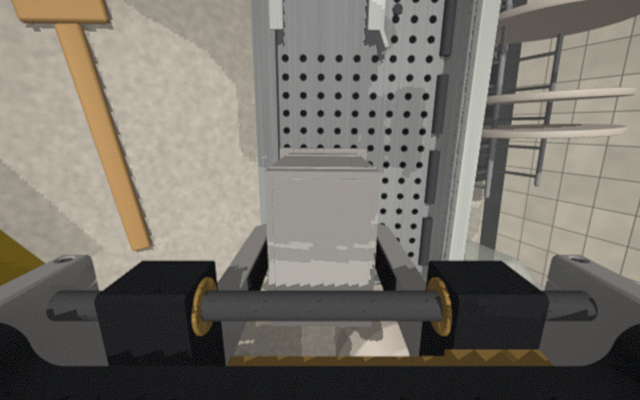

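The wrist view shows the lid gripped at (322,225) and the path to the keeper clear. Lid top to floor measures 117 mm, so the tin is down on the floor. Now sliding.

jog_arm([
  {"linear": [0, 0, -1], "delta_rot": [0, 0, 0], "jaw": -1},
  {"linear": [0, 0, -1], "delta_rot": [0, 0, 0], "jaw": -1},
  {"linear": [0, 0, -1], "delta_rot": [0, 0, 0], "jaw": -1},
  {"linear": [0, 0, -1], "delta_rot": [0, 0, 0], "jaw": -1},
  {"linear": [0, 0, -1], "delta_rot": [0, 0, 0], "jaw": -1},
  {"linear": [0, 0, -1], "delta_rot": [0, 0, 0], "jaw": -1},
  {"linear": [0, 0, -1], "delta_rot": [0, 0, 0], "jaw": -1},
  {"linear": [0, 0, 0], "delta_rot": [0, 0, 0], "jaw": -1},
])

```text
t: 5.17
ee_pos: [0.5882, -0.054, 0.143]
eef_rot: [0.606, 0.358, -0.396, 0.589]
ft_force: [-2.0, 3.5, 0.7]
finger_gap: 0.658
```

```bash
python3 g2.py
```

```text
5.1667 [ 0.5882 -0.054   0.143 ] [-0.172  0.231  1.83   0.069  0.638 -0.162] [-1.97  3.45  0.71] 0.6577003293672485
l,u,h rel grasp0 [0.0642 0.     0.0071] F(l,u,n) [ 3.3 -1.6  1.6]
rotvec [0.002 0.009 0.008]
rotvec [-3.14  -0.013  0.014]
```

```bash
cat > lid.py <<'E'
from st import *
from station import capture
G=C-.034*N
L=(s["ee_pos"]-G)@YL
c=capture('wrist');w=cloud(c);W=w.reshape(-1,3);W=W[~np.isnan(W[:,0])]
c2=C+YL*L;h=(W-c2)@N;u=(W-c2)@U;y=(W-c2)@YL
q=lambda v:np.percentile(v,[1,50,99]).round(4) if len(v) else 0
P=W[(abs(u)<.06)&(abs(y)<.07)&(abs(h)<.02)]
for _ in range(6):
    a,n,_s=plane(P);P=P[abs((P-a)@n)<.004]
print("lid tilt U,Y",(n@U).round(4),(n@YL).round(4),"h",q((P-c2)@N),"u",q((P-c2)@U),"y+L",L.round(4),q((P-c2)@YL))
m=(abs(u-.0)<.03)&(y>.06)&(y<.11)&(h<-.08)&(h>-.15);print("floor h",q(h[m]))
E
cat lid.py > /dev/null; python3 g2.py; python3 lid.py
```

```text
5.1667 [ 0.5882 -0.054   0.143 ] [-0.172  0.231  1.83   0.069  0.638 -0.162] [-1.97  3.45  0.71] 0.6577003293672485
l,u,h rel grasp0 [0.0642 0.     0.0071] F(l,u,n) [ 3.3 -1.6  1.6]
rotvec [0.002 0.009 0.008]
rotvec [-3.14  -0.013  0.014]
5.1667 [ 0.5882 -0.054   0.143 ] [-0.172  0.231  1.83   0.069  0.638 -0.162] [-1.97  3.45  0.71] 0.6577003293672485
lid tilt U,Y 0.0094 0.3285 h [-0.0058  0.0052  0.0196] u [-0.0308  0.001   0.0328] y+L 0.0642 [-0.034   0.0096  0.0387]
floor h [-0.1181 -0.1164 -0.1148]
```

```bash
python3 -c "
from station import capture
import cv2
c=capture('scene');cv2.imwrite('pics/s3.png',cv2.resize(c['frame'][150:300,180:390,::-1],None,fx=3.5,fy=3.5))"
```

```text
(no output)
```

View pics/s3.png

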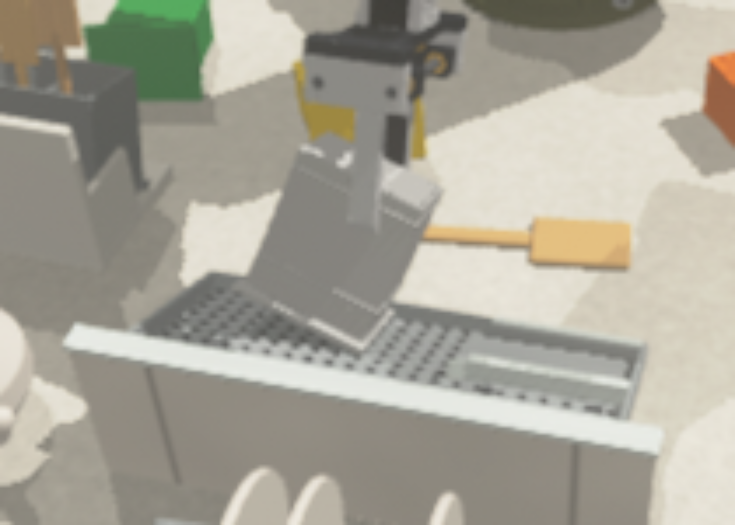

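The tin tipped forward in the grip, about 20°, because of friction at the foot. I'll turn it back upright, lower it and release. Then I'll push it from behind, low down.

jog_arm([
  {"linear": [-0.3, 0, 0], "delta_rot": [0, 0.09, 0], "jaw": -1},
  {"linear": [-0.1, 0, 0], "delta_rot": [0, 0.09, 0], "jaw": -1},
  {"linear": [0, 0, 0], "delta_rot": [0, 0.09, 0], "jaw": -1},
  {"linear": [0, 0, 0], "delta_rot": [0, 0.09, 0], "jaw": -1},
  {"linear": [0, 0, 0], "delta_rot": [0, 0, 0], "jaw": -1},
])

```text
t: 5.68
ee_pos: [0.5871, -0.0564, 0.1463]
eef_rot: [0.669, 0.46, -0.275, 0.515]
ft_force: [1.2, -0.5, -5.0]
finger_gap: 0.659
```

```bash
python3 g2.py; python3 lid.py|tail -2; python3 -c "
from h import *
c=pickle.load(open('top.pkl','rb'));w=cloud(c)[165:240,415:485].reshape(-1,3);w=w[w[:,2]>.06];print('caddy',np.nanmin(w,0),np.nanmax(w,0))"
```

```text
5.6833 [ 0.5871 -0.0564  0.1463] [-0.375  0.291  1.788  0.658  0.864 -0.793] [ 1.24 -0.52 -4.99] 0.6594534908669107
l,u,h rel grasp0 [0.0617 0.0007 0.0105] F(l,u,n) [-0.4 -1.  -5. ]
rotvec [ 0.002 -0.364  0.003]
rotvec [-3.087 -0.004 -0.568]
lid tilt U,Y 0.0039 -0.0447 h [0.006  0.0097 0.0123] u [-0.0295  0.0013  0.0324] y+L 0.0617 [-0.0655 -0.0107  0.028 ]
floor h [-0.1182 -0.1166 -0.115 ]
caddy [ 0.3994867  -0.45641068  0.06006154] [ 0.54120234 -0.30207023  0.21480232]
```

jog_arm([
  {"linear": [0, 0, 0], "delta_rot": [0, -0.04, 0], "jaw": -1},
  {"linear": [0.3, 0, -0.12], "delta_rot": [0, 0, 0], "jaw": -1},
  {"linear": [0.3, 0, -0.12], "delta_rot": [0, 0, 0], "jaw": -1},
  {"linear": [0, 0, 0], "delta_rot": [0, 0, 0], "jaw": -1},
])

```text
t: 6.07
ee_pos: [0.5898, -0.0533, 0.1406]
eef_rot: [0.662, 0.445, -0.294, 0.527]
ft_force: [1.5, -0.4, -5.4]
finger_gap: 0.655
```

```bash
python3 g2.py; python3 lid.py|tail -2
```

```text
6.0667 [ 0.5898 -0.0533  0.1406] [-0.341  0.285  1.799  0.6    0.804 -0.725] [ 1.45 -0.39 -5.37] 0.6549078869780576
l,u,h rel grasp0 [0.0649 0.0004 0.0043] F(l,u,n) [-0.3 -1.  -5.5]
rotvec [ 0.001 -0.308  0.004]
rotvec [-3.103 -0.006 -0.482]
lid tilt U,Y 0.0052 0.0114 h [0.002  0.0041 0.0062] u [-0.0298  0.001   0.0321] y+L 0.0649 [-0.0637 -0.009   0.0299]
floor h [-0.1183 -0.1166 -0.1149]
```

jog_arm([
  {"linear": [0.3, 0, -0.1], "delta_rot": [0, 0, 0], "jaw": -1},
  {"linear": [0, 0, 0], "delta_rot": [0, 0, 0], "jaw": -1},
  {"linear": [0, 0, 0], "delta_rot": [0, 0, 0], "jaw": 1},
  {"linear": [0, 0, 0], "delta_rot": [0, 0, 0], "jaw": 1},
  {"linear": [0, 0, 0], "delta_rot": [0, 0, 0], "jaw": 1},
  {"linear": [0, 0, 0], "delta_rot": [0, 0, 0], "jaw": 1},
  {"linear": [-2, 0, 0], "delta_rot": [0, 0, 0], "jaw": 1},
  {"linear": [-2.5, 0, 0], "delta_rot": [0, 0, 0], "jaw": 1},
  {"linear": [-2.5, 0, 0], "delta_rot": [0, 0, 0], "jaw": 1},
  {"linear": [-2, 0, 0], "delta_rot": [0, 0, 0], "jaw": 1},
  {"linear": [0, 0, 2.5], "delta_rot": [0, 0, 0], "jaw": -1},
  {"linear": [0, 0, 3], "delta_rot": [0, 0, 0], "jaw": -1},
  {"linear": [0, 0, 3], "delta_rot": [0, 0, 0], "jaw": -1},
  {"linear": [0, 0, 2.5], "delta_rot": [0, 0, 0], "jaw": -1},
  {"linear": [0, 0, 0], "delta_rot": [0, 0, 0], "jaw": -1},
])

```text
t: 7.37
ee_pos: [0.5613, -0.1868, 0.1938]
eef_rot: [0.661, 0.443, -0.291, 0.531]
ft_force: [0.9, -0.4, 0.4]
finger_gap: 0.681
```

```bash
cat > g3.py <<'E'
from st import *
d=(s["ee_pos"]-C)@np.c_[YL,U,N];print("rel C l,u,h",d.round(4),"F",(s["ft_force"]@np.c_[YL,U,N]).round(1));goto(s,None,GR)
import sys
if len(sys.argv)>1:
    goto(s,C+np.c_[YL,U,N]@np.array(eval(sys.argv[1])))
E
python3 g3.py "[-.03,0,-.102]"
cat > lid2.py <<'E'
from st import *
from station import capture
import sys
L=float(sys.argv[2]);c=capture(sys.argv[1]);w=cloud(c);W=w.reshape(-1,3);W=W[~np.isnan(W[:,0])]
c2=C+YL*L;h=(W-c2)@N;u=(W-c2)@U;y=(W-c2)@YL
q=lambda v:np.percentile(v,[.5,50,99.5]).round(4) if len(v) else 0
P=W[(abs(u)<.045)&(abs(y)<.07)&(abs(h)<.015)]
for _ in range(6):
    a,n,_s=plane(P);P=P[abs((P-a)@n)<.006]
print(len(P),"lid tilt U,Y",(n@U).round(4),(n@YL).round(4),"h",q((P-c2)@N),"u",q((P-c2)@U),"y+L",q((P-c2)@YL)+L)
E
python3 lid2.py wrist .048;python3 lid2.py top .048
```

```text
7.3667 [ 0.5613 -0.1868  0.1938] [-0.605  0.27   1.683  0.586  1.04  -0.893] [ 0.89 -0.4   0.37] 0.6811461770831254
rel C l,u,h [-0.07    0.0049  0.0273] F [-0.4  1.  -0.1]
rotvec [ 0.008 -0.306 -0.006]
rotvec [-3.097  0.009 -0.478]
shift tool cm [13.53 -0.55  0.08] world [ 0.0544  0.0369 -0.1184]
7.3667 [ 0.5613 -0.1868  0.1938] [-0.605  0.27   1.683  0.586  1.04  -0.893] [ 0.89 -0.4   0.37] 0.6811461770831254
9170 lid tilt U,Y 0.0062 0.004 h [-0.0034  0.0007  0.0026] u [-0.0306  0.0001  0.0309] y+L [0.0018 0.0478 0.0975]
7.4167 [ 0.5613 -0.1854  0.1943] [-0.603  0.268  1.684  0.586  1.039 -0.891] [ 0.03  0.08 -0.76] 0.6418356582955598
808 lid tilt U,Y 0.0087 0.012 h [-0.0082 -0.0024  0.003 ] u [-0.0297  0.0012  0.0321] y+L [0.0062 0.054  0.1009]
```

jog_arm([
  {"linear": [0.5, -0.2, 0], "delta_rot": [0, 0, 0], "jaw": -1},
  {"linear": [1.2, -0.1, 0.1], "delta_rot": [0, 0, 0], "jaw": -1},
  {"linear": [1.2, -0.1, 0.1], "delta_rot": [0, 0, 0], "jaw": -1},
  {"linear": [1.2, -0.1, 0], "delta_rot": [0, 0, 0], "jaw": -1},
  {"linear": [1.2, 0, 0], "delta_rot": [0, 0, 0], "jaw": -1},
  {"linear": [1.2, 0, 0], "delta_rot": [0, 0, 0], "jaw": -1},
  {"linear": [1.2, 0, 0], "delta_rot": [0, 0, 0], "jaw": -1},
  {"linear": [1.2, 0, 0], "delta_rot": [0, 0, 0], "jaw": -1},
  {"linear": [1.2, 0, 0], "delta_rot": [0, 0, 0], "jaw": -1},
  {"linear": [1.0, 0, 0], "delta_rot": [0, 0, 0], "jaw": -1},
  {"linear": [0, 0, 0], "delta_rot": [0, 0, 0], "jaw": -1},
])

```text
t: 8.38
ee_pos: [0.6102, -0.1456, 0.0866]
eef_rot: [0.66, 0.446, -0.289, 0.532]
ft_force: [-0.1, 0.9, -0.4]
finger_gap: 0.005
```

```bash
cd .;python3 g3.py "[-.03,0,-.102]"
```

```text
8.3833 [ 0.6102 -0.1456  0.0866] [-0.491  0.463  1.697  0.67   0.816 -0.949] [-0.15  0.91 -0.36] 0.004685747618088133
rel C l,u,h [-0.0261 -0.0002 -0.0894] F [ 0.9 -0.3 -0.2]
rotvec [ 0.014 -0.309 -0.004]
rotvec [-3.09   0.007 -0.482]
shift tool cm [1.08 0.01 0.75] world [ 0.0055 -0.0042 -0.0112]
```

jog_arm([
  {"linear": [0.7, -0.5, 0.4], "delta_rot": [0.014, 0, 0], "jaw": -1},
  {"linear": [0.4, -0.5, 0.2], "delta_rot": [0, 0, 0], "jaw": -1},
  {"linear": [0.15, 0, -0.47], "delta_rot": [0, 0, 0], "jaw": -1},
  {"linear": [0.15, 0, -0.47], "delta_rot": [0, 0, 0], "jaw": -1},
  {"linear": [0.15, 0, -0.47], "delta_rot": [0, 0, 0], "jaw": -1},
  {"linear": [0.15, 0, -0.47], "delta_rot": [0, 0, 0], "jaw": -1},
  {"linear": [0.2, 0, -0.7], "delta_rot": [0, 0, 0], "jaw": -1},
  {"linear": [0.2, 0, -0.7], "delta_rot": [0, 0, 0], "jaw": -1},
  {"linear": [0.2, 0, -0.7], "delta_rot": [0, 0, 0], "jaw": -1},
  {"linear": [0.2, 0, -0.7], "delta_rot": [0, 0, 0], "jaw": -1},
])

```text
t: 9.22
ee_pos: [0.6093, -0.0973, 0.0719]
eef_rot: [0.664, 0.441, -0.293, 0.528]
ft_force: [-0.1, -2.9, -1.9]
finger_gap: 0.007
```

```bash
cd .;python3 g3.py "[.1,-.01,-.102]"; python3 lid2.py top .07;python3 lid2.py wrist .07
```

```text
9.2167 [ 0.6093 -0.0973  0.0719] [-0.408  0.449  1.762  0.698  0.729 -0.904] [-0.1  -2.94 -1.86] 0.007009117579545479
rel C l,u,h [ 0.0221 -0.0099 -0.1011] F [-2.9 -0.8 -1.7]
rotvec [-0.002 -0.305 -0.005]
rotvec [ 3.103 -0.008  0.478]
shift tool cm [ 2.43 -0.03 -7.4 ] world [ 0.0048  0.0777 -0.0009]
9.2167 [ 0.6093 -0.0973  0.0719] [-0.408  0.449  1.762  0.698  0.729 -0.904] [-0.1  -2.94 -1.86] 0.007009117579545479
820 lid tilt U,Y 0.0063 0.0385 h [-0.0082 -0.0015  0.0058] u [-0.03    0.0016  0.0323] y+L [0.0236 0.0827 0.1308]
9.2667 [ 0.6093 -0.0961  0.0719] [-0.406  0.448  1.763  0.698  0.729 -0.903] [ 0.08 -1.13 -2.06] 0.0057901019937501574
43046 lid tilt U,Y 0.0068 0.0224 h [-0.0005  0.0016  0.0078] u [-0.0302  0.0002  0.0313] y+L [0.0237 0.0697 0.1096]
```

jog_arm([
  {"linear": [0.2, 0, -0.65], "delta_rot": [0, 0, 0], "jaw": -1},
  {"linear": [0.2, 0, -0.65], "delta_rot": [0, 0, 0], "jaw": -1},
  {"linear": [0.2, 0, -0.65], "delta_rot": [0, 0, 0], "jaw": -1},
  {"linear": [0.2, 0, -0.65], "delta_rot": [0, 0, 0], "jaw": -1},
  {"linear": [0.2, 0, -0.65], "delta_rot": [0, 0, 0], "jaw": -1},
  {"linear": [0.2, 0, -0.65], "delta_rot": [0, 0, 0], "jaw": -1},
  {"linear": [0.2, 0, -0.65], "delta_rot": [0, 0, 0], "jaw": -1},
  {"linear": [0.2, 0, -0.65], "delta_rot": [0, 0, 0], "jaw": -1},
  {"linear": [0.2, 0, -0.65], "delta_rot": [0, 0, 0], "jaw": -1},
  {"linear": [0.2, 0, -0.65], "delta_rot": [0, 0, 0], "jaw": -1},
  {"linear": [0, 0, 0], "delta_rot": [0, 0, 0], "jaw": -1},
])

```text
t: 10.23
ee_pos: [0.6133, -0.0215, 0.0723]
eef_rot: [0.664, 0.442, -0.293, 0.528]
ft_force: [0.8, -1.5, -0.8]
finger_gap: 0.004
```

```bash
cd .;python3 g3.py "[.15,-.01,-.102]"; python3 lid2.py top .14;python3 lid2.py wrist .14
```

```text
10.2333 [ 0.6133 -0.0215  0.0723] [-0.265  0.419  1.807  0.688  0.646 -0.782] [ 0.82 -1.48 -0.8 ] 0.004060436680915482
rel C l,u,h [ 0.098  -0.01   -0.1005] F [-1.4  0.5 -1.1]
rotvec [-0.002 -0.306 -0.005]
rotvec [ 3.103 -0.007  0.479]
shift tool cm [ 1.71 -0.01 -4.91] world [ 0.0036  0.0519 -0.0013]
10.2333 [ 0.6133 -0.0215  0.0723] [-0.265  0.419  1.807  0.688  0.646 -0.782] [ 0.82 -1.48 -0.8 ] 0.004060436680915482
812 lid tilt U,Y 0.0126 0.0174 h [-0.0083 -0.0022  0.0039] u [-0.0304  0.0024  0.0323] y+L [0.1103 0.1587 0.2058]
10.2833 [ 0.6133 -0.0219  0.0724] [-0.266  0.419  1.806  0.689  0.646 -0.782] [-0.67 -0.27  0.29] 0.0004451782216577127
42614 lid tilt U,Y 0.0063 0.0048 h [-0.0014  0.0005  0.0022] u [-0.0301  0.0005  0.0314] y+L [0.1068 0.1443 0.1848]
```

jog_arm([
  {"linear": [0.2, 0, -0.6], "delta_rot": [0, 0, 0], "jaw": -1},
  {"linear": [0.2, 0, -0.6], "delta_rot": [0, 0, 0], "jaw": -1},
  {"linear": [0.2, 0, -0.6], "delta_rot": [0, 0, 0], "jaw": -1},
  {"linear": [0.2, 0, -0.6], "delta_rot": [0, 0, 0], "jaw": -1},
  {"linear": [0.2, 0, -0.6], "delta_rot": [0, 0, 0], "jaw": -1},
  {"linear": [0.1, 0, -0.4], "delta_rot": [0, 0, 0], "jaw": -1},
  {"linear": [0.1, 0, -0.4], "delta_rot": [0, 0, 0], "jaw": -1},
])

```text
t: 10.92
ee_pos: [0.6162, 0.019, 0.0729]
eef_rot: [0.664, 0.44, -0.294, 0.528]
ft_force: [0.8, -2.8, -1.3]
finger_gap: 0.004
```

```bash
cd .;python3 g3.py "[.15,-.01,-.102]"; python3 lid2.py wrist .19
```

```text
10.9167 [0.6162 0.019  0.0729] [-0.184  0.411  1.817  0.67   0.6   -0.696] [ 0.78 -2.78 -1.29] 0.004257772222846666
rel C l,u,h [ 0.1386 -0.0093 -0.1003] F [-2.7  0.3 -1.6]
rotvec [-0.004 -0.304 -0.006]
rotvec [ 3.102 -0.01   0.475]
shift tool cm [ 0.5  -0.08 -1.03] world [ 0.0007  0.0113 -0.0019]
10.9167 [0.6162 0.019  0.0729] [-0.184  0.411  1.817  0.67   0.6   -0.696] [ 0.78 -2.78 -1.29] 0.004257772222846666
42729 lid tilt U,Y 0.0056 0.0062 h [-0.0013  0.0005  0.0022] u [-0.0297  0.0008  0.0318] y+L [0.1477 0.1854 0.226 ]
```

jog_arm([
  {"linear": [0.15, 0, -0.5], "delta_rot": [0, 0, 0], "jaw": -1},
  {"linear": [0.1, 0, -0.4], "delta_rot": [0, 0, 0], "jaw": -1},
  {"linear": [0.1, 0, -0.4], "delta_rot": [0, 0, 0], "jaw": -1},
])

```text
t: 11.22
ee_pos: [0.6169, 0.0322, 0.0732]
eef_rot: [0.664, 0.439, -0.294, 0.529]
ft_force: [-15.8, -50.0, 2.2]
finger_gap: 0.004
```

```bash
cd .;python3 g3.py "[.15,-.01,-.102]"; python3 lid2.py wrist .2
```

```text
11.2167 [0.6169 0.0322 0.0732] [-0.156  0.409  1.819  0.658  0.584 -0.663] [-15.76 -50.02   2.18] 0.003512089826005783
rel C l,u,h [ 0.1518 -0.0091 -0.1   ] F [-50.8 -10.6   7.6]
rotvec [-0.004 -0.301 -0.007]
rotvec [ 3.103 -0.012  0.47 ]
shift tool cm [ 0.13 -0.09  0.23] world [-0.     -0.0018 -0.0022]
11.2167 [0.6169 0.0322 0.0732] [-0.156  0.409  1.819  0.658  0.584 -0.663] [-15.76 -50.02   2.18] 0.003512089826005783
43639 lid tilt U,Y 0.0059 0.0069 h [-0.0014  0.0005  0.0022] u [-0.0297  0.0008  0.0318] y+L [0.1594 0.198  0.2396]
```

jog_arm([
  {"linear": [-0.1, 0, 0.5], "delta_rot": [0, 0, 0], "jaw": -1},
  {"linear": [-0.3, 0, 1.2], "delta_rot": [0, 0, 0], "jaw": -1},
  {"linear": [-2.5, 0, 0.5], "delta_rot": [0, 0, 0], "jaw": -1},
  {"linear": [-3, 0, 0], "delta_rot": [0, 0, 0], "jaw": -1},
  {"linear": [-3, 0, 0], "delta_rot": [0, 0, 0], "jaw": -1},
  {"linear": [-3, 0, 0], "delta_rot": [0, 0, 0], "jaw": 1},
  {"linear": [-3, 0, 0], "delta_rot": [0, -0.1, 0], "jaw": 1},
  {"linear": [-2, 0, -2], "delta_rot": [0, -0.1, 0], "jaw": 1},
  {"linear": [0, 0, -2], "delta_rot": [0, -0.1, 0], "jaw": 1},
  {"linear": [0, 0, -2], "delta_rot": [0, 0, 0], "jaw": 1},
  {"linear": [0, 0, 0], "delta_rot": [0, 0, 0], "jaw": 1},
  {"linear": [0, 0, 0], "delta_rot": [0, 0, 0], "jaw": 1},
])

```text
t: 12.27
ee_pos: [0.542, 0.021, 0.2209]
eef_rot: [0.62, 0.367, -0.38, 0.58]
ft_force: [-0.1, 0.2, -0.4]
finger_gap: 0.462
```

```bash
cd .;python3 g3.py "[.2074,.0008,.02]"; python3 lid2.py wrist .2; python3 lid2.py top .2
```

```text
12.2667 [0.542  0.021  0.2209] [-0.046  0.024  1.872  0.048  0.79  -0.018] [-0.06  0.21 -0.36] 0.46153447759361343
rel C l,u,h [ 0.1365 -0.0111  0.0653] F [ 0.2 -0.2 -0.3]
rotvec [-0.006 -0.039 -0.003]
rotvec [ 3.135 -0.004  0.061]
shift tool cm [ 4.81  1.13 -6.92] world [ 0.0345  0.0691 -0.0355]
12.2667 [0.542  0.021  0.2209] [-0.046  0.024  1.872  0.048  0.79  -0.018] [-0.06  0.21 -0.36] 0.46153447759361343
8374 lid tilt U,Y 0.0073 0.0073 h [-0.0019  0.0003  0.0023] u [-0.0296  0.0009  0.0318] y+L [0.1589 0.2097 0.2544]
12.3167 [0.542  0.0207 0.2208] [-0.047  0.024  1.872  0.049  0.79  -0.019] [-1.07 -0.01  0.31] 0.5043471837864809
696 lid tilt U,Y 0.0086 0.0002 h [-0.0084 -0.0023  0.003 ] u [-0.0292  0.0022  0.0328] y+L [0.1764 0.218  0.2578]
```

jog_arm([
  {"linear": [0, 0.4, -2.2], "delta_rot": [-0.006, -0.039, 0], "jaw": 1},
  {"linear": [0, 0.4, -2.2], "delta_rot": [0, 0, 0], "jaw": 1},
  {"linear": [0, 0.3, -2.2], "delta_rot": [0, 0, 0], "jaw": 1},
  {"linear": [0, 0, 0], "delta_rot": [0, 0, 0], "jaw": 1},
  {"linear": [0, 0, 0], "delta_rot": [0, 0, 0], "jaw": 1},
  {"linear": [0, 0, 0], "delta_rot": [0, 0, 0], "jaw": 1},
])

```text
t: 12.87
ee_pos: [0.556, 0.0814, 0.2227]
eef_rot: [0.61, 0.356, -0.396, 0.586]
ft_force: [-1.4, -1.1, -0.6]
finger_gap: 0.975
```

```bash
cd .;python3 g3.py "[.2067,.0008,-.034]"
```

```text
12.8667 [0.556  0.0814 0.2227] [ 0.119  0.079  1.806 -0.11   0.818  0.242] [-1.4  -1.15 -0.61] 0.974822155099863
rel C l,u,h [ 0.1975 -0.0008  0.0623] F [-1.2 -1.5  0. ]
rotvec [-0.008  0.005  0.005]
rotvec [ 3.133  0.008 -0.008]
shift tool cm [ 9.62  0.2  -0.96] world [ 0.044   0.0067 -0.0858]
```

jog_arm([
  {"linear": [1.5, 0.2, -0.7], "delta_rot": [-0.008, 0.005, 0.005], "jaw": 1},
  {"linear": [2, 0, -0.2], "delta_rot": [0, 0, 0], "jaw": 1},
  {"linear": [2, 0, 0], "delta_rot": [0, 0, 0], "jaw": 1},
  {"linear": [2, 0, 0], "delta_rot": [0, 0, 0], "jaw": 1},
  {"linear": [1.2, 0, 0], "delta_rot": [0, 0, 0], "jaw": 1},
  {"linear": [0, 0, 0], "delta_rot": [0, 0, 0], "jaw": 1},
  {"linear": [0, 0, 0], "delta_rot": [0, 0, 0], "jaw": 1},
])

```text
t: 13.45
ee_pos: [0.5976, 0.079, 0.1414]
eef_rot: [0.611, 0.356, -0.395, 0.586]
ft_force: [-0.0, -0.3, 0.7]
finger_gap: 1.001
```

```bash
cd .;python3 g3.py "[.2067,.0008,-.034]"
```

```text
13.45 [0.5976 0.079  0.1414] [ 0.103  0.263  1.796 -0.122  0.641  0.25 ] [-0.01 -0.28  0.7 ] 1.001021803843973
rel C l,u,h [ 0.1975  0.001  -0.0291] F [-0.3  0.3  0.6]
rotvec [-0.009  0.003  0.002]
rotvec [ 3.133  0.004 -0.005]
shift tool cm [ 0.49 -0.03 -0.92] world [ 0.0025  0.0091 -0.0045]
```

jog_arm([
  {"linear": [0.3, 0, -0.9], "delta_rot": [-0.009, 0, 0], "jaw": 1},
  {"linear": [0.2, 0, 0], "delta_rot": [0, 0, 0], "jaw": 1},
  {"linear": [0, 0, 0], "delta_rot": [0, 0, 0], "jaw": 1},
])

```text
t: 13.7
ee_pos: [0.6006, 0.0871, 0.1384]
eef_rot: [0.609, 0.357, -0.393, 0.589]
ft_force: [0.2, 0.6, -0.6]
finger_gap: 1.004
```

```bash
cd .;python3 g3.py "[.2067,.0008,-.034]"
```

```text
13.7 [0.6006 0.0871 0.1384] [ 0.12   0.275  1.788 -0.136  0.637  0.269] [ 0.21  0.65 -0.64] 1.0044065788621277
rel C l,u,h [ 0.2057  0.002  -0.0329] F [ 0.7 -0.1 -0.7]
rotvec [-0.001  0.004  0.001]
rotvec [ 3.141e+00  1.000e-03 -6.000e-03]
shift tool cm [ 0.11 -0.12 -0.1 ] world [-0.0005  0.001  -0.0016]
```

Aligned. Closing, then starting a straight pull.

jog_arm([
  {"linear": [0.1, -0.1, -0.1], "delta_rot": [0, 0, 0], "jaw": -1},
  {"linear": [0, 0, 0], "delta_rot": [0, 0, 0], "jaw": -1},
  {"linear": [0, 0, 0], "delta_rot": [0, 0, 0], "jaw": -1},
  {"linear": [0, 0, 0], "delta_rot": [0, 0, 0], "jaw": -1},
  {"linear": [0, 0, 0], "delta_rot": [0, 0, 0], "jaw": -1},
  {"linear": [0, 0, 0], "delta_rot": [0, 0, 0], "jaw": -1},
  {"linear": [0, 0, 0], "delta_rot": [0, 0, 0], "jaw": -1},
  {"linear": [0, 0, 0], "delta_rot": [0, 0, 0], "jaw": -1},
  {"linear": [-0.5, 0, 0], "delta_rot": [0, 0, 0], "jaw": -1},
  {"linear": [-0.5, 0, 0], "delta_rot": [0, 0, 0], "jaw": -1},
  {"linear": [-0.5, 0, 0], "delta_rot": [0, 0, 0], "jaw": -1},
])

```text
t: 14.62
ee_pos: [0.5919, 0.0888, 0.1501]
eef_rot: [0.608, 0.358, -0.394, 0.589]
ft_force: [6.2, -0.1, -11.5]
finger_gap: 0.658
```

```bash
cd .;python3 g3.py; python3 lid2.py wrist .2067
```

```text
14.6167 [0.5919 0.0888 0.1501] [ 0.125  0.244  1.797 -0.134  0.663  0.27 ] [  6.19  -0.14 -11.51] 0.6584758405999109
rel C l,u,h [ 0.207  -0.0007 -0.0185] F [  0.2   0.5 -13.1]
rotvec [0.    0.004 0.004]
rotvec [-3.141 -0.006  0.006]
14.6167 [0.5919 0.0888 0.1501] [ 0.125  0.244  1.797 -0.134  0.663  0.27 ] [  6.19  -0.14 -11.51] 0.6584758405999109
12704 lid tilt U,Y 0.007 0.0095 h [0.0085 0.014  0.015 ] u [-0.0344  0.0014  0.0355] y+L [0.1588 0.2221 0.2544]
```

jog_arm([
  {"linear": [-0.8, 0, 0], "delta_rot": [0, 0, 0], "jaw": -1},
  {"linear": [-0.8, 0, 0], "delta_rot": [0, 0, 0], "jaw": -1},
  {"linear": [-0.8, 0, 0], "delta_rot": [0, 0, 0], "jaw": -1},
  {"linear": [-0.8, 0, 0], "delta_rot": [0, 0, 0], "jaw": -1},
])

```text
t: 15.0
ee_pos: [0.5777, 0.0895, 0.1789]
eef_rot: [0.608, 0.358, -0.394, 0.589]
ft_force: [10.5, 0.8, -12.0]
finger_gap: 0.657
```

```bash
cd .;python3 g3.py "[.207,0,.075]"; python3 lid2.py wrist .2067; sed 's/abs(h)<.015/abs(h-.05)<.03/' lid2.py > lid3.py; python3 lid3.py wrist .2067
```

```text
15.0 [0.5777 0.0895 0.1789] [ 0.13   0.178  1.803 -0.128  0.723  0.265] [ 10.54   0.76 -11.97] 0.6569702105122958
rel C l,u,h [ 0.2068 -0.001   0.0136] F [  1.4   4.2 -15.4]
rotvec [-0.     0.004  0.004]
rotvec [ 3.142  0.006 -0.006]
shift tool cm [-6.14  0.07  0.01] world [-0.026   0.0017  0.0556]
15.0 [0.5777 0.0895 0.1789] [ 0.13   0.178  1.803 -0.128  0.723  0.265] [ 10.54   0.76 -11.97] 0.6569702105122958
520 lid tilt U,Y -0.0049 -0.9999 h [-0.0149  0.0022  0.0147] u [-0.0308 -0.0017  0.0303] y+L [0.2533 0.2537 0.2541]
15.05 [0.5774 0.0896 0.1804] [ 0.131  0.175  1.803 -0.128  0.725  0.265] [ 1.27  0.57 -2.67] 0.6574065649418487
13825 lid tilt U,Y 0.0082 0.0143 h [0.043  0.0477 0.0526] u [-0.0374  0.0006  0.0376] y+L [0.1613 0.2211 0.2543]
```

jog_arm([
  {"linear": [-0.8, 0, 0], "delta_rot": [0, 0, 0], "jaw": -1},
  {"linear": [-0.8, 0, 0], "delta_rot": [0, 0, 0], "jaw": -1},
  {"linear": [-0.8, 0, 0], "delta_rot": [0, 0, 0], "jaw": -1},
  {"linear": [-0.8, 0, 0], "delta_rot": [0, 0, 0], "jaw": -1},
  {"linear": [-0.8, 0, 0], "delta_rot": [0, 0, 0], "jaw": -1},
  {"linear": [-0.8, 0, 0], "delta_rot": [0, 0, 0], "jaw": -1},
  {"linear": [-0.8, 0, 0], "delta_rot": [0, 0, 0], "jaw": -1},
  {"linear": [-0.8, 0, 0], "delta_rot": [0, 0, 0], "jaw": -1},
  {"linear": [0, 0, 0], "delta_rot": [0, 0, 0], "jaw": -1},
  {"linear": [0, 0, 0], "delta_rot": [0, 0, 0], "jaw": -1},
  {"linear": [0, 0, 0], "delta_rot": [0, 0, 0], "jaw": -1},
])

```text
t: 16.02
ee_pos: [0.5487, 0.0912, 0.2417]
eef_rot: [0.609, 0.356, -0.393, 0.589]
ft_force: [-1.1, 0.4, -1.4]
finger_gap: 0.661
```

```bash
cd .;python3 g3.py "[.207,0,.095]"; python3 -c "
from station import capture
import cv2
c=capture('scene');cv2.imwrite('pics/s4.png',cv2.resize(c['frame'][100:300,230:490,::-1],None,fx=3,fy=3))"
```

```text
16.0167 [0.5487 0.0912 0.2417] [ 0.143  0.047  1.796 -0.12   0.856  0.259] [-1.12  0.36 -1.44] 0.6607903967483797
rel C l,u,h [0.2069 0.0004 0.0828] F [ 0.3 -1.7 -0.8]
rotvec [-0.     0.004 -0.001]
rotvec [ 3.141e+00 -1.000e-03 -6.000e-03]
shift tool cm [-1.22 -0.04 -0.01] world [-0.0057  0.0005  0.0108]
```

View pics/s4.png

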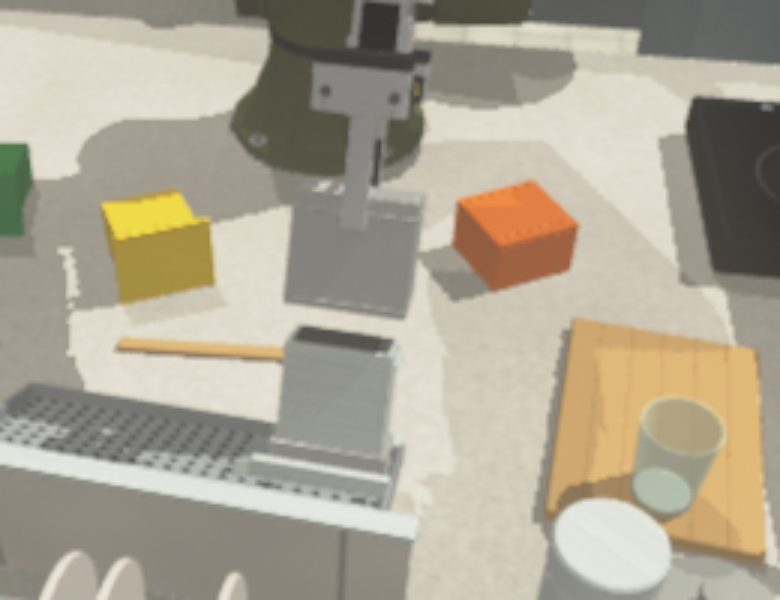

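The lid (355,250) is clear of the neck, and the base is home under the lips at (335,400). The board (660,430) is bare on its near side and the cup is at (680,455). Next I'll raise the lid, turn it upright and carry it over.

```bash
cat > g4.py <<'E'
from st import *
import sys
VR=R.from_matrix(np.c_[[0,0,-1],XH,-YL]);b=np.array([.4952,.374,0]);bx=np.array([np.cos(-.104),np.sin(-.104),0])
P=b-.045*bx
goto(s,[P[0],P[1],float(sys.argv[1])],VR);goto(s,s["ee_pos"]+[0,0,.06])
E
python3 g4.py .2
```

```text
16.0667 [0.5486 0.0911 0.2415] [ 0.143  0.047  1.797 -0.12   0.856  0.259] [ 0.5  -0.6  -2.05] 0.6616148458845864
shift tool cm [ -1.38 -12.1  -28.15] world [-0.0982  0.2875 -0.0415]
rotvec [-0.001  0.004 -0.454]
rotvec [ 3.06  -0.706 -0.006]
shift tool cm [-5.39  2.63  0.02] world [0.   0.   0.06]
```

jog_arm([
  {"linear": [-1.8, 0.88, 0], "delta_rot": [0, 0, 0], "jaw": -1},
  {"linear": [-1.8, 0.88, 0], "delta_rot": [0, 0, 0], "jaw": -1},
  {"linear": [-1.8, 0.88, 0], "delta_rot": [0, 0, 0], "jaw": -1},
  {"linear": [0, 0, -1.5], "delta_rot": [0, 0, -0.076], "jaw": -1},
  {"linear": [0, 0, -2.2], "delta_rot": [0, 0, -0.076], "jaw": -1},
  {"linear": [0, 0, -2.2], "delta_rot": [0, 0, -0.076], "jaw": -1},
  {"linear": [0, 0, -2.2], "delta_rot": [0, 0, -0.076], "jaw": -1},
  {"linear": [0, 0, -2.2], "delta_rot": [0, 0, -0.076], "jaw": -1},
  {"linear": [0, 0, -2.2], "delta_rot": [0, 0, -0.074], "jaw": -1},
  {"linear": [0, -1.5, -2.2], "delta_rot": [0, 0, 0], "jaw": -1},
  {"linear": [0, -1.8, -2.2], "delta_rot": [0, 0, 0], "jaw": -1},
  {"linear": [0, -1.8, -2.2], "delta_rot": [0, 0, 0], "jaw": -1},
  {"linear": [0, -1.8, -2.2], "delta_rot": [0, 0, 0], "jaw": -1},
  {"linear": [0, -1, -2], "delta_rot": [0, 0, 0], "jaw": -1},
  {"linear": [0, 0, -1.5], "delta_rot": [0, 0, 0], "jaw": -1},
  {"linear": [0, 0, 0], "delta_rot": [0, 0, 0], "jaw": -1},
  {"linear": [0, 0, 0], "delta_rot": [0, 0, 0], "jaw": -1},
])

```text
t: 17.48
ee_pos: [0.4818, 0.3547, 0.2921]
eef_rot: [-0.502, -0.491, 0.528, -0.478]
ft_force: [-0.2, -0.6, -1.5]
finger_gap: 0.655
```

```bash
python3 g4.py .2
```

```text
17.4833 [0.4818 0.3547 0.2921] [0.568 0.39  1.204 0.012 1.587 0.629] [-0.23 -0.55 -1.53] 0.6548135685333092
shift tool cm [ 9.3  -2.92 -2.33] world [-0.0314  0.024  -0.0921]
rotvec [-0.005  0.013  0.039]
rotvec [ 3.136  0.061 -0.021]
shift tool cm [-5.99 -0.23  0.08] world [0.   0.   0.06]
```

jog_arm([
  {"linear": [0, -1.0, -0.8], "delta_rot": [-0.005, 0.013, 0.039], "jaw": -1},
  {"linear": [0, -1.0, -0.8], "delta_rot": [0, 0, 0], "jaw": -1},
  {"linear": [0, -0.9, -0.7], "delta_rot": [0, 0, 0], "jaw": -1},
  {"linear": [2, 0, 0], "delta_rot": [0, 0, 0], "jaw": -1},
  {"linear": [2, 0, 0], "delta_rot": [0, 0, 0], "jaw": -1},
  {"linear": [2, 0, 0], "delta_rot": [0, 0, 0], "jaw": -1},
  {"linear": [2, 0, 0], "delta_rot": [0, 0, 0], "jaw": -1},
  {"linear": [1, 0, 0], "delta_rot": [0, 0, 0], "jaw": -1},
  {"linear": [0, 0, 0], "delta_rot": [0, 0, 0], "jaw": -1},
  {"linear": [0, 0, 0], "delta_rot": [0, 0, 0], "jaw": -1},
])

```text
t: 18.32
ee_pos: [0.4528, 0.3778, 0.1992]
eef_rot: [-0.513, -0.485, 0.517, -0.484]
ft_force: [0.3, -0.3, -0.6]
finger_gap: 0.659
```

```bash
python3 g4.py .075; cat > lid4.py <<'E'
from st import *
from station import capture
import sys
c=capture(sys.argv[1]);W=cloud(c).reshape(-1,3);W=W[~np.isnan(W[:,0])];e=s["ee_pos"]
P=W[(abs(W[:,0]-e[0])<.05)&(abs(W[:,1]-e[1])<.065)&(W[:,2]>e[2]+.01)&(W[:,2]<e[2]+.05)]
P=P[abs(P[:,2]-np.median(P[:,2]))<.015]
for _ in range(6):
    a,n,_s=plane(P);P=P[abs((P-a)@n)<.003]
B=W[(abs(W[:,0]-e[0])<.05)&(abs(W[:,1]-e[1])<.09)&(abs(W[:,2]-.015)<.012)]
print(len(P),"tilt",n.round(4),"z",a[2].round(4),np.percentile(P,[1,99],axis=0).round(3).tolist(),"board z",np.median(B[:,2]))
E
python3 lid4.py wrist
```

```text
18.3167 [0.4528 0.3778 0.1992] [6.330e-01 3.960e-01 1.406e+00 1.000e-03 1.344e+00 6.940e-01] [ 0.33 -0.32 -0.61] 0.6591433542339324
shift tool cm [12.42 -0.19 -0.11] world [-0.0024  0.0009 -0.1242]
rotvec [-0.005  0.003  0.004]
rotvec [ 3.137  0.007 -0.004]
shift tool cm [-6.   -0.03  0.02] world [0.   0.   0.06]
18.3167 [0.4528 0.3778 0.1992] [6.330e-01 3.960e-01 1.406e+00 1.000e-03 1.344e+00 6.940e-01] [ 0.33 -0.32 -0.61] 0.6591433542339324
13849 tilt [0.0083 0.005  1.    ] z 0.2322 [[0.422, 0.33, 0.23], [0.486, 0.425, 0.234]] board z 0.01580115092971851
```

jog_arm([
  {"linear": [1.5, 0, 0], "delta_rot": [0, 0, 0], "jaw": -1},
  {"linear": [2, 0, 0], "delta_rot": [0, 0, 0], "jaw": -1},
  {"linear": [2, 0, 0], "delta_rot": [0, 0, 0], "jaw": -1},
  {"linear": [2, 0, 0], "delta_rot": [0, 0, 0], "jaw": -1},
  {"linear": [2, 0, 0], "delta_rot": [0, 0, 0], "jaw": -1},
  {"linear": [1.3, 0, 0], "delta_rot": [0, 0, 0], "jaw": -1},
  {"linear": [0.5, 0, 0], "delta_rot": [0, 0, 0], "jaw": -1},
  {"linear": [0, 0, 0], "delta_rot": [0, 0, 0], "jaw": -1},
  {"linear": [0, 0, 0], "delta_rot": [0, 0, 0], "jaw": -1},
])

```text
t: 19.12
ee_pos: [0.458, 0.3812, 0.0947]
eef_rot: [0.52, 0.484, -0.511, 0.484]
ft_force: [-0.1, -0.8, -0.5]
finger_gap: 0.658
```

```bash
python3 g4.py .0725;python3 lid4.py wrist
```

```text
19.1167 [0.458  0.3812 0.0947] [6.320e-01 5.020e-01 1.510e+00 1.000e-03 1.118e+00 6.950e-01] [-0.15 -0.8  -0.48] 0.658486217122021
shift tool cm [ 2.21 -0.76  0.32] world [-0.0076 -0.0026 -0.0222]
rotvec [-0.006 -0.009 -0.009]
rotvec [ 3.135 -0.014  0.014]
shift tool cm [-6.    0.05 -0.05] world [0.   0.   0.06]
19.1167 [0.458  0.3812 0.0947] [6.320e-01 5.020e-01 1.510e+00 1.000e-03 1.118e+00 6.950e-01] [-0.15 -0.8  -0.48] 0.658486217122021
13856 tilt [-0.0065 -0.0058  1.    ] z 0.1278 [[0.427, 0.333, 0.126], [0.491, 0.428, 0.13]] board z 0.0157483911179353
```

jog_arm([
  {"linear": [0.8, -0.3, 0.2], "delta_rot": [0, -0.009, -0.009], "jaw": -1},
  {"linear": [0.6, 0, 0], "delta_rot": [0, 0, 0], "jaw": -1},
  {"linear": [0.4, 0, 0], "delta_rot": [0, 0, 0], "jaw": -1},
  {"linear": [0, 0, 0], "delta_rot": [0, 0, 0], "jaw": -1},
  {"linear": [0, 0, 0], "delta_rot": [0, 0, 0], "jaw": -1},
])

```text
t: 19.58
ee_pos: [0.4558, 0.3802, 0.0782]
eef_rot: [0.517, 0.484, -0.514, 0.484]
ft_force: [-0.1, 0.4, -1.3]
finger_gap: 0.655
```

```bash
python3 g4.py .0725;python3 lid4.py wrist
```

```text
19.5833 [0.4558 0.3802 0.0782] [ 0.634  0.522  1.521 -0.     1.095  0.697] [-0.05  0.37 -1.35] 0.6549658851554667
shift tool cm [ 0.57 -0.53  0.19] world [-0.0054 -0.0016 -0.0057]
rotvec [-0.006 -0.002 -0.003]
rotvec [ 3.135e+00 -4.000e-03  3.000e-03]
shift tool cm [-6.    0.02 -0.01] world [0.   0.   0.06]
19.5833 [0.4558 0.3802 0.0782] [ 0.634  0.522  1.521 -0.     1.095  0.697] [-0.05  0.37 -1.35] 0.6549658851554667
13845 tilt [3.e-04 6.e-04 1.e+00] z 0.1113 [[0.425, 0.333, 0.109], [0.489, 0.427, 0.113]] board z 0.01573250120083565
```

jog_arm([
  {"linear": [0.2, 0, 0], "delta_rot": [0, 0, 0], "jaw": -1},
  {"linear": [0.2, 0, 0], "delta_rot": [0, 0, 0], "jaw": -1},
  {"linear": [0.1, 0, 0], "delta_rot": [0, 0, 0], "jaw": -1},
  {"linear": [0, 0, 0], "delta_rot": [0, 0, 0], "jaw": -1},
  {"linear": [0, 0, 0], "delta_rot": [0, 0, 0], "jaw": -1},
])

```text
t: 20.05
ee_pos: [0.4561, 0.3805, 0.0735]
eef_rot: [0.517, 0.484, -0.514, 0.484]
ft_force: [-0.3, -1.1, 0.2]
finger_gap: 0.659
```

```bash
python3 g4.py .0725;python3 lid4.py wrist
```

```text
20.05 [0.4561 0.3805 0.0735] [ 0.634  0.528  1.524 -0.     1.085  0.697] [-0.34 -1.05  0.19] 0.6585307565992958
shift tool cm [ 0.1  -0.55  0.21] world [-0.0056 -0.0018 -0.001 ]
rotvec [-0.006 -0.003 -0.004]
rotvec [ 3.135 -0.006  0.005]
shift tool cm [-6.    0.02 -0.02] world [0.   0.   0.06]
20.05 [0.4561 0.3805 0.0735] [ 0.634  0.528  1.524 -0.     1.085  0.697] [-0.34 -1.05  0.19] 0.6585307565992958
13837 tilt [-3.e-04  5.e-04  1.e+00] z 0.1066 [[0.425, 0.333, 0.105], [0.489, 0.427, 0.108]] board z 0.015771684919877377
```

jog_arm([
  {"linear": [0.15, 0, 0], "delta_rot": [0, 0, 0], "jaw": -1},
  {"linear": [0, 0, 0], "delta_rot": [0, 0, 0], "jaw": -1},
  {"linear": [0, 0, 0], "delta_rot": [0, 0, 0], "jaw": 1},
  {"linear": [0, 0, 0], "delta_rot": [0, 0, 0], "jaw": 1},
  {"linear": [0, 0, 0], "delta_rot": [0, 0, 0], "jaw": 1},
  {"linear": [0, 0, 0], "delta_rot": [0, 0, 0], "jaw": 1},
  {"linear": [-1, 0, 0], "delta_rot": [0, 0, 0], "jaw": 1},
  {"linear": [-2, 0, 0], "delta_rot": [0, 0, 0], "jaw": 1},
  {"linear": [-3, 0, 0], "delta_rot": [0, 0, 0], "jaw": 1},
  {"linear": [-3, 0, 0], "delta_rot": [0, 0, 0], "jaw": 1},
  {"linear": [-3, 0, 0], "delta_rot": [0, 0, 0], "jaw": 1},
  {"linear": [-3, 0, 0], "delta_rot": [0, 0, 0], "jaw": 1},
  {"linear": [0, 0, 0], "delta_rot": [0, 0, 0], "jaw": 1},
  {"linear": [0, 0, 0], "delta_rot": [0, 0, 0], "jaw": 1},
  {"linear": [0, 0, 0], "delta_rot": [0, 0, 0], "jaw": 1},
])

```text
t: 21.35
ee_pos: [0.4549, 0.3796, 0.2351]
eef_rot: [0.518, 0.484, -0.513, 0.484]
ft_force: [0.0, 0.2, 0.4]
finger_gap: 0.996
```

```bash
python3 - <<'E'
from st import *
from station import capture
bx=np.array([np.cos(-.104),np.sin(-.104),0])
for n in("wrist","scene"):
    c=capture(n);W=cloud(c).reshape(-1,3);W=W[~np.isnan(W[:,0])]
    P=W[(abs(W[:,0]-.456)<.06)&(abs(W[:,1]-.38)<.07)&(abs(W[:,2]-.105)<.008)]
    if len(P)>50:
        a,nn,_=plane(P);m=np.percentile(P,[1,99],axis=0).mean(0);d=m-[.4952,.374,0];print(n,"lid top",m.round(4),nn.round(3),"board xy",(d@bx).round(3),(d[1]*bx[0]-d[0]*bx[1]).round(3))
    # neck top of base at home: h=-.006 , l .2067
    h=(W-C)@N;u=(W-C)@U;y=(W-C)@YL;m=(abs(u)<.04)&(abs(y-.207)<.06)&(abs(h+.006)<.006)
    if m.sum()>50:print(n,"neck y",np.percentile(y[m],[1,99]).round(4),"u",np.percentile(u[m],[1,99]).round(4),"h",np.median(h[m]).round(4))
cv2.imwrite("pics/s5.png",c["frame"][:,:,::-1])
E
```

```text
21.35 [0.4549 0.3796 0.2351] [0.634 0.372 1.357 0.    1.406 0.696] [0.05 0.21 0.4 ] 0.9958630555538751
wrist lid top [0.4569 0.3803 0.1062] [-0.001  0.005  1.   ] board xy -0.039 0.002
scene lid top [0.4597 0.3807 0.1027] [ 0.033 -0.009  0.999] board xy -0.036 0.003
scene neck y [0.1644 0.2493] u [-0.0244  0.0302] h -0.008
```

View pics/s5.png

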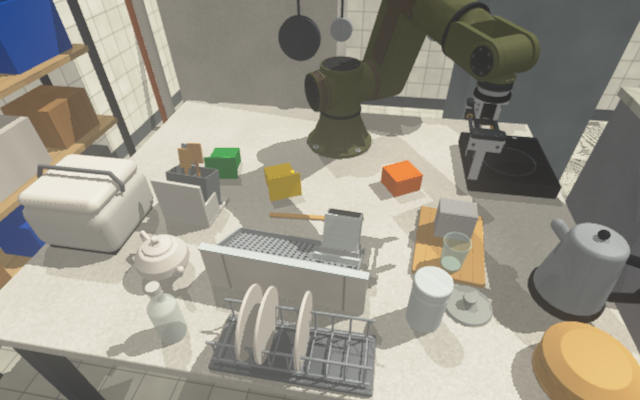

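The lid stands upright on the board at (457,218), in front of the untouched cup (456,250). The base is home at (342,235) and the gripper is clear. Handing in.

```bash
python3 -c "
from station import ctrl
print(ctrl.close_job())"
```

```text
the job is handed in; nothing more can be done
None
```

The tin is open: the base sits home in the keeper and the lid stands mouth down on the tea board. I handed the job in at about 21.5 s; it reported no verdict.

**What happened on the way:**
- **Sliding:** My first try, sliding the tin by its gripped lid, tipped it forward about 20° on the ledge. I turned it upright, set it down and pushed it from behind, low down, with the fingers closed until it met the end wall.
- **Force peak:** The wrist read about 50 N when the tin hit the end wall. That was at the fingertips; the limits are 40 N for the gripper's body and 120 N for the wrist.
- **Opening:** The lid came straight off along the tin's axis at about 13–15 N, then went down gently on the board.

**Last checks:**
- **Base:** It stayed home. The neck's centre was 206.9 mm along the ledge from the tin's start, against 207 mm when it met the wall. The camera-calibrated home point is at 208.3 mm.
- **Lid:** It stands about 39 mm towards the robot and 2 mm aside from the board's centre. The wrist camera shows it within 0.3° of upright. The scene camera reads about 2°, but that is a coarse, oblique depth fit; both are inside the 4.5° limit.
- **Gripper and surroundings:** The gripper is open, clear and reads no force. In the last picture the cup and the other things look unmoved, though the base partly hides the spatula.

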